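# Tip the nuts out of the organiser and stow the cabin parts drawer

### The job

Pull the locker drawer right out to its stop, lift the organiser out by its grip, and over the white tub tip it towards the hex nuts' corner so that all the nuts, and nothing else, fall into the tub (the tub stays upright on the bench). Stand the organiser flat back in the drawer with the other parts still in their own compartments, lay every hand tool lying on the bench (cutters, wire strippers, utility knife, screwdriver: whichever are out) in the drawer beside it, and push the drawer fully shut. Leave the grease jar where it stands.

Things in the scene. Friction and masses are not known exactly. Their poses are not given: they have to be found in the camera images.
- drawer (a joint): The drawer of the low teak locker: a slide, 0 m = fully shut, 0.215 m = pulled out to its stop. It starts shut or up to 12 mm ajar, slides out level, mostly towards -y (to the robot's right), with about 2 N of friction, and stays where it is left. The locker stands at the robot's left; it is 400 mm wide and 132 mm high.
- drawer_handle (a point): Middle of the drawer's brass bar handle: a level round bar 11 mm thick and 120 mm long, parallel to the drawer front, 35 mm out from it (30 mm clear behind the bar), 102 mm above the bench. x points from the handle into the locker (the drawer opens along -x), y along the bar, z up.
- drawer_in (a point): Centre of the drawer's inner floor, 20 mm above the bench; moves with the drawer, axes as the handle's. Inside: 210 mm along x by 350 mm along y; sides 50 mm high, front panel 106 mm. The locker clears things up to 102 mm above this floor. At the stop the whole inside is open from above. The organiser starts in the +y half; the -y half is empty.
- organiser: Grey plastic organiser in the drawer, turned any way: 160 x 160 mm, its four corners cut off at 45 degrees (168 mm at most across), walls and two dividers (along its x and y axes) 36 mm high, floor and walls 4 mm thick. 0.3 kg plus 0.2 kg of parts. Origin: centre of its underside, z up. Compartments: hex nuts at +x,+y; brackets at -x,+y; rubber feet at -x,-y; terminal blocks at +x,-y.
- organiser_grip (a point): On the organiser's black upright grip plate, 80 mm above the organiser's underside (the plate's top is at 95 mm). The plate stands in the middle, 14 mm thick (along the organiser's y) and 80 mm long (along its x). Axes as the organiser's.
- nut_spout (a point): Middle of the floor edge at the nuts' cut-off corner, 74 mm from the organiser's centre along its +x,+y diagonal. Each cut-off corner is an open spout 78 mm wide with no lip, so carry it level. Parts start to slide at about 25 to 35 degrees of tilt; 45 to 50 degrees straight towards a corner clears that compartment while the walls hold the others.
- tub: Low white round plastic food tub with a green band, open at the top, standing loose on the bench: 58 mm high, 150 mm across the rim, 124 mm across the foot, wall 3 mm, mass 0.15 kg. Origin: centre of its underside.
- nut1: Steel hex nut, 24 mm across flats, 13 mm thick, 33 g. Loose in the organiser; origin: centre of its underside.
- nut2: Steel hex nut, 24 mm across flats, 13 mm thick, 33 g. Loose in the organiser; origin: centre of its underside.
- nut3: Steel hex nut, 24 mm across flats, 13 mm thick, 33 g. Loose in the organiser; origin: centre of its underside.
- bracket1: Aluminium angle bracket 36 x 22 mm, 26 mm high. Loose in the organiser; origin: centre of its underside.
- foot1: Square black rubber machine foot 28 x 28 mm, 16 mm high. Loose in the organiser; origin: centre of its underside.
- block1: White plastic terminal block 40 x 20 mm, 16 mm high, with brass screws. Loose in the organiser; origin: centre of its underside.
- bracket2: Aluminium angle bracket 36 x 22 mm, 26 mm high. Loose in the organiser; origin: centre of its underside.
- foot2: Square black rubber machine foot 28 x 28 mm, 16 mm high. Loose in the organiser; origin: centre of its underside.
- block2: White plastic terminal block 40 x 20 mm, 16 mm high, with brass screws. Loose in the organiser; origin: centre of its underside.
- cutters: Side cutters with red grips, 147 mm long, 16 mm thick, 34 mm across the two grips at the gripping spot (47 mm at the grip ends), 160 g. Lies flat on the bench when present (2 to 4 of the four hand tools are out in a given run). Origin: underside, at a good gripping spot near its balance point; own x runs along the tool towards its working end, y across it, z up.
- strippers: Wire strippers with blue grips and a longer head, 148 mm long, 16 mm thick, 34 mm across the two grips at the gripping spot (47 mm at the grip ends), 140 g. Lies flat on the bench when present (2 to 4 of the four hand tools are out in a given run). Origin: underside, at a good gripping spot near its balance point; own x runs along the tool towards its working end, y across it, z up.
- knife: Yellow utility knife with a flat body, 150 mm long, 30 mm wide, 18 mm thick, 110 g. Lies flat on the bench when present (2 to 4 of the four hand tools are out in a given run). Origin: underside, at a good gripping spot near its balance point; own x runs along the tool towards its working end, y across it, z up.
- screwdriver: Screwdriver with an orange and black handle 86 mm long, 25 mm wide and 24 mm thick, and a thin steel shaft; 150 mm long in all, 100 g. Lies flat on the bench when present (2 to 4 of the four hand tools are out in a given run). Origin: underside, at a good gripping spot near its balance point; own x runs along the tool towards its working end, y across it, z up.
- grease_jar: Small amber grease jar, 48 mm across, 50 mm high: not part of the job. Origin: centre of its underside.
There are look-alikes about, which are no part of the job. What is shaped like the cutters but brown is not meant.

How it is judged:
By the outcome, as a careful person would: the job done as asked, in the order asked, and still so for the second after the job is handed in, with the robot touching nothing.
Of cutters, strippers, knife, screwdriver only 2 to 4 are there at a start; the rules pass over those that are not, and their reading is None.
At some moment in a run one of cutters, strippers, knife, screwdriver may be knocked a few centimetres aside while the robot is not near it.
It also fails if it takes over 210 s, if anything falls off the work surface, if the arm or the gripper's body presses on something with over 40 N, if the wrist force passes 120 N, or if a joint passes its speed limit or range.

### The arm

A 7-joint arm with a two-finger parallel gripper is mounted at the origin on the work surface. World frame = base frame: x ahead of the robot, y to its left, z up, the work surface at z = 0. Lengths are in mm, angles in rad, forces in N, time in s.
With the tool pointing down it reaches from about 400 to 875 mm from the base axis. Payload 6.5 kg.
Tool frame: the origin (TCP) lies on the centre line of the jaws, within the pads' length; the fingertips stand 11 mm ahead of it and the grasp point (between the pads) lies 8 mm behind it; z points along the fingers, y is the direction in which the jaws open and shut (so a half turn about z gives the same grasp; the last joint's range is limited). The gripper opens to 88 mm and grips with 3 to 60 N. Pads are 18 mm wide; open, the fingers measure 123 mm over their backs; the gripper's body (75 mm by 187 mm) begins 45 mm behind the grasp point.
Start: joints at [1.217, 0.536, -0.004, 1.538, 0.003, 1.067, -0.071], TCP at [184.494, -623.259, 249.716] pointing down, gripper open.
Joint ranges: [-2.7, 2.7], [-0.37, 2.16], [-1.27, 1.26], [0.24, 2.4], [-1.31, 4.45], [0.19, 1.91], [-2.76, 2.76]. Speed limits (rad/s): [2.39, 2.39, 3.14, 3.14, 3.14, 3.14, 3.14].

### API

Orientations are given as [roll, pitch, yaw] about the fixed x, y, z axes, in that order (R = Rz(yaw) Ry(pitch) Rx(roll)).
In Python, from rig import ctrl gives the robot as it stands.
- The arm moves only by the tool drive_tool, never from a script. Its argument "targets" is a list that holds one entry, the list of rows, each a list of 7 numbers: the gripper's target within -1 to 1 (fully open at 1, half-way at 0, shut at -1), then the shift along the world's x, y, z scaled (see below), then the turn, a rotation vector about the world's x, y, z scaled (see below). A call has 1 to 10 rows; each row shifts and turns the commanded pose from where the row before left it; what a row does not reach is not made up. The controller multiplies each number of a shift by 200 mm and each number of a turn by 90 degrees. A row lasts 1/10 s, in which the tool goes at most 50 mm and 8.59 degrees, less where a joint would pass 70% of its speed; a pose out of reach is approached as far as the arm can. A call with a number of a shift or a turn outside -1 to 1 is refused whole. A call with a gripper value outside its range is refused whole. The fingers move at their own pace and stop on an object; the grip force is fixed at half the most. Time passes only in rows, so rows that do not move let the fingers close. It gives the time, the measured TCP pose, the force and the opening at its end, in the units of the state.
- ctrl.observe(): the state, without advancing time (a new reading comes with each control period).
- ctrl.grab_frame(name): name is "scene" or "top"; returns a dict with "pixels" (420x560x3 uint8, blue, green, red), "intrinsics" (3x3 intrinsics, pixels), "R" (3x3) and "t" (3): a world point X has camera coordinates R X + t. Camera axes: x right, y down, z forward; pixel columns grow to the right and rows downward; lengths in mm; the calibration is good to about 2 mm. A picture is of the moment at which its call begins. There is no depth.
- ctrl.sign_off(): hands the job in, once; it reports no verdict.
The state is a dict: "t": time; "q": joint angles; "joint_velocities": joint speeds; "joint_efforts": joint torques, N m; "tcp_pos": TCP position; "tcp_rot": TCP orientation; "force": force on the tool from outside, world axes, zero at the start; "ft_torque": the same for the moment, N m; "finger_gap": finger opening in mm.
Only numpy, scipy, OpenCV 4.12 (cv2) and the standard library are available. Lean on these libraries where they do the work, as an engineer would, in place of code of your own. Each camera call takes 0.05 s, during which the arm holds its last target. There are 200 camera calls.

## Working session

There is one attempt and no reset: what is moved stays moved. The work goes in short steps, Python scripts to look and compute and a tool call to move; the robot and the scene stay as the last step left them, time stands still between calls to the robot, and variables do not carry over. Pictures are saved under pics/ and viewed, about 12 in all and at most 16, crops included, and the job is handed in when it is done.

Besides the shell and the picture viewer there is one more tool, called after "Emit:" by a JSON object that holds its "api" and its "payload", one argument or row to a line. drive_tool: Moves the arm, as the interface text tells. Shifts and turns lie within -1 to 1; 1 stands for 200 mm of shift or 90 degrees of turn. Its arguments: {"type":"object","properties":{"targets":{"type":"array","items":{"type":"array","items":{"type":"array","items":{"type":"number"}}}}},"required":["targets"]}

```bash
ls; mkdir -p pics; cat > h.py <<'E'
import numpy as np, cv2, sys
from rig import ctrl
from scipy.spatial.transform import Rotation as Ro
def snap(name,fn=None):
    f=ctrl.grab_frame(name)
    if fn: cv2.imwrite('pics/'+fn,f['pixels'])
    return f
def ray(f,u,v,z):
    K,R,t=map(np.array,(f['intrinsics'],f['R'],f['t'])); t=t.ravel()
    d=R.T@np.linalg.inv(K)@np.array([u,v,1.]); c=-R.T@t
    return c+d*(z-c[2])/d[2]
def proj(f,X):
    K,R,t=map(np.array,(f['intrinsics'],f['R'],f['t'])); p=K@(R@np.array(X)+t.ravel()); return p[:2]/p[2]
def st():
    s=ctrl.observe(); print('t',round(s['t'],2),'tcp',np.round(s['tcp_pos'],1),'rot',np.round(s['tcp_rot'],3),'F',np.round(s['force'],1),'gap',round(s['finger_gap'],1),'q',np.round(s['q'],2)); return s
E
python3 - <<'E'
from h import *
st()
a=snap('scene','s0.png');b=snap('top','t0.png')
for f in (a,b): print(np.round(f['intrinsics'],0).tolist(), np.round(-np.array(f['R']).T@np.array(f['t']).ravel()), np.round(f['R'],2).tolist())
p=np.hstack([a['pixels'],b['pixels']]); 
import pickle; pickle.dump((a,b),open('f0.pkl','wb'))
E
```

```text
pics
t 0.0 tcp [ 184.3 -622.7  248.9] rot [-3.14   0.     0.288] F [-0.4 -0.1  0.9] gap 88.3 q [ 1.22  0.54 -0.    1.54  0.    1.07 -0.07]
[[443.0, 0.0, 280.0], [0.0, 443.0, 199.0], [0.0, 0.0, 1.0]] [1133. -165. 1328.] [[0.16, 0.99, -0.01], [0.88, -0.14, -0.45], [-0.45, 0.07, -0.89]]
[[452.0, 0.0, 271.0], [0.0, 452.0, 216.0], [0.0, 0.0, 1.0]] [ 413.  -83. 1401.] [[-0.02, -1.0, 0.02], [-1.0, 0.02, -0.09], [0.09, -0.02, -1.0]]
```

View pics/s0.png

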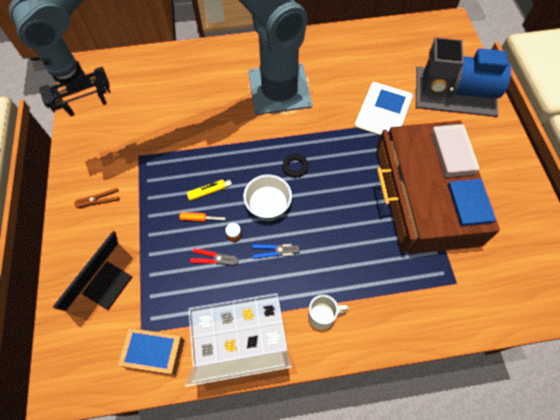

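View pics/t0.png

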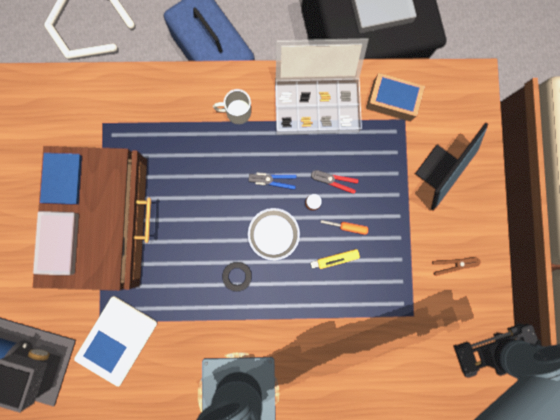

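The scene shows all four tools are out: knife (338,260 in top), screwdriver (345,228), cutters (335,181) and strippers (272,180). The tub is at (273,234), the jar at (314,202) and the handle at (149,219). Look-alikes for the cutters are the brown pliers at (457,265), which I'm leaving. For the tub they are the mug at (237,106) and the tape ring at (237,276). I'm choosing the red cutters and the white tub with the green band. Next is one close crop to check.

```bash
python3 - <<'E'
from h import *
import pickle
a,b=pickle.load(open('f0.pkl','rb'))
c=cv2.resize(b['pixels'][150:290,100:385],None,fx=2.8,fy=2.8,interpolation=cv2.INTER_CUBIC)
cv2.imwrite('pics/c0.png',c)
def blob(f,lo,hi,z,mask=None):
    h=cv2.cvtColor(f['pixels'],cv2.COLOR_BGR2HSV); m=cv2.inRange(h,lo,hi)
    n,l,s,ce=cv2.connectedComponentsWithStats(m)
    for i in range(1,n):
        if s[i,4]>25:
            pts=np.argwhere(l==i)[:,::-1]; r=cv2.minAreaRect(pts.astype(np.float32))
            print(' ',s[i,4],np.round(ce[i]),'w',np.round(ray(f,*ce[i],z)), 'box',[np.round(ray(f,*q,z)[:2]).tolist() for q in cv2.boxPoints(r)])
for n,lo,hi,z in [('yellow',(22,150,120),(35,255,255),18),('orange',(8,210,180),(14,255,255),20),('red',(172,180,100),(180,255,255),12)]:
    print(n)
    for f in (b,): blob(f,lo,hi,z)
for p in [(151,198),(149,241),(149,219)]: print('handle',np.round(ray(b,*p,107)))
for p in [(382,171),(393,202)]: print('handle scene',np.round(ray(a,*p,107)))
for p,z in [((273,234),58),((314,202),50)]: print(np.round(ray(b,*p,z)))
for p,z in [((268,192),58),((233,229),50)]: print(np.round(ray(a,*p,z)))
E
```

```text
yellow
orange
red
handle [584. 239. 107.]
handle [461. 243. 107.]
handle [523. 244. 107.]
handle scene [473. 260. 107.]
handle scene [585. 265. 107.]
[ 477. -111.   58.]
[ 572. -237.   50.]
[ 464. -108.   58.]
[ 572. -234.   50.]
```

View pics/c0.png

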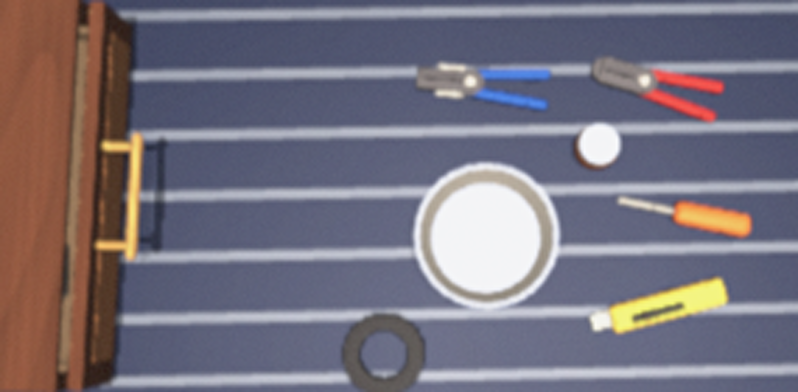

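The crop confirms it: the red cutters (crop 660,90), blue strippers (485,85), screwdriver (690,210), knife (665,305) and tub (486,235). The tub shows no mug handle. Next I'll measure by colour.

```bash
cat >> h.py <<'E'
def blobs(f,lo,hi,z,roi=None,amin=20):
    h=cv2.cvtColor(np.ascontiguousarray(f['pixels']),cv2.COLOR_BGR2HSV); m=cv2.inRange(h,np.array(lo),np.array(hi))
    if roi:
        k=np.zeros_like(m); k[roi[1]:roi[3],roi[0]:roi[2]]=1; m=m*k
    n,l,s,ce=cv2.connectedComponentsWithStats(m); out=[]
    for i in range(1,n):
        if s[i,4]>=amin:
            pts=np.argwhere(l==i)[:,::-1].astype(np.float32); w=np.array([ray(f,*q,z)[:2] for q in pts])
            (c,sz,an)=cv2.minAreaRect(w.astype(np.float32)); 
            if sz[0]<sz[1]: sz=sz[::-1]; an+=90
            print('  n',s[i,4],'px',np.round(ce[i]),'mean',np.round(w.mean(0)),'rect c',np.round(c),'size',np.round(sz),'ang',round((an+90)%180-90,1)); out.append((w.mean(0),sz,an))
    return out
E
python3 - <<'E'
from h import *
import pickle
a,b=pickle.load(open('f0.pkl','rb'))
ha=cv2.cvtColor(b['pixels'],cv2.COLOR_BGR2HSV)
for p in [(338,260),(357,229),(348,190),(285,176),(148,219)]: print(p,b['pixels'][p[1],p[0]],ha[p[1],p[0]])
for nm,f,roi in (('top',b,(100,140,400,290)),('scene',a,(150,130,430,280))):
    for n,lo,hi,z in [('yellow',(24,120,120),(36,255,255),18),('orange',(5,150,150),(14,255,255),20),('red',(0,150,100),(5,255,255),12),('red',(170,130,80),(180,255,255),12),('blue',(100,200,130),(112,255,255),12),('handle',(14,130,120),(25,255,255),107),('jarlid',(0,0,200),(180,60,255),52)]:
        print(nm,n); blobs(f,lo,hi,z,roi)
E
```

```text
(338, 260) [ 84  98 104] [ 21  49 104]
(357, 229) [102 197 242] [ 20 148 242]
(348, 190) [ 76  82 234] [  1 172 234]
(285, 176) [228 134  82] [109 163 228]
(148, 219) [109 192 237] [ 19 138 237]
top yellow
  n 290 px [338. 258.] mean [ 401. -311.] rect c [ 401. -311.] size [127.  27.] ang -76.2
top orange
  n 82 px [353. 227.] mean [ 495. -358.] rect c [ 494. -361.] size [84. 24.] ang 77.2
top red
  n 67 px [346. 179.] mean [ 647. -343.] rect c [ 647. -342.] size [70.  9.] ang 77.8
  n 70 px [343. 187.] mean [ 621. -332.] rect c [ 621. -331.] size [75.  9.] ang 67.9
top red
top blue
top handle
  n 197 px [144. 220.] mean [522. 258.] rect c [523. 264.] size [118.  40.] ang -2.7
  n 139 px [354. 228.] mean [ 489. -345.] rect c [ 489. -344.] size [71. 16.] ang 78.8
top jarlid
  n 170 px [314. 201.] mean [ 576. -236.] rect c [ 575. -235.] size [43. 39.] ang -1.5
  n 800 px [283. 238.] mean [ 464. -140.] rect c [ 471. -122.] size [470. 168.] ang 84.8
  n 1233 px [273. 234.] mean [ 477. -111.] rect c [ 476. -111.] size [117. 114.] ang -0.9
  n 94 px [215. 240.] mean [461.  63.] rect c [461
[... 2243 characters left out ...]
143 px [409. 210.] mean [619. 306.] rect c [617. 306.] size [183.  10.] ang -2.9
  n 62 px [206. 193.] mean [ 464. -302.] rect c [ 463. -300.] size [121.  25.] ang -86.8
  n 140 px [192. 216.] mean [ 535. -349.] rect c [ 534. -349.] size [74. 19.] ang 76.5
scene jarlid
  n 35 px [376. 131.] mean [283. 301.] rect c [284. 297.] size [49. 13.] ang 80.8
  n 1211 px [268. 199.] mean [ 485. -112.] rect c [ 473. -112.] size [156. 153.] ang 80.9
  n 24 px [227. 183.] mean [ 406. -234.] rect c [ 407. -234.] size [16. 15.] ang 84.0
  n 26 px [214. 218.] mean [ 526. -288.] rect c [ 526. -286.] size [57.  4.] ang 77.0
  n 161 px [232. 229.] mean [ 573. -235.] rect c [ 573. -235.] size [48. 41.] ang -6.6
```

Emit:
{"api": "drive_tool", "payload": {
  "targets": [
    [[-0.4,0.15,0.175,0,0,0,-0.0215],[-0.4,0.15,0.175,0,0,0,-0.0215],[-0.4,0.15,0.175,0,0,0,-0.0215],[-0.4,0.15,0.175,0,0,0,-0.0215],[-0.4,0.15,0.175,0,0,0,-0.0215],[-0.4,0.15,0.175,0,0,0,-0.0215],[-0.4,0.15,0.175,0,0,0,-0.0215],[-0.4,0.15,0.175,0,0,0,-0.0215],[-0.4,0.15,0.175,0,0,0,-0.0215],[-0.4,0.15,0.175,0,0,0,-0.0215]]
  ]
}}

```text
t: 1.1
tcp_pos: [485.2, -271.6, 249.5]
tcp_rot: [-3.141, 0.0, -0.051]
force: [0.2, -0.7, 0.3]
finger_gap: 26.4
```

Emit:
{"api": "drive_tool", "payload": {
  "targets": [
    [[-0.4,0.02,0.23,0,0,0,0],[-0.4,0.02,0.23,0,0,0,0],[-0.4,0.02,0.23,0,0,0,0],[-0.4,0.02,0.23,0,0,0,0],[-0.4,0.02,0.23,0,0,0,0],[-0.4,0.02,0.23,0,0,0,0],[-0.4,0.02,0.23,0,0,0,0],[-0.4,0.02,0.23,0,0,0,0],[-0.4,0.02,0.23,0,0,0,0],[-0.4,0,0.23,0,0,0,0]]
  ]
}}

```text
t: 2.1
tcp_pos: [520.5, 188.4, 249.5]
tcp_rot: [3.141, 0.0, -0.05]
force: [0.2, -0.8, -0.4]
finger_gap: 26.7
```

Emit:
{"api": "drive_tool", "payload": {
  "targets": [
    [[-0.4,0.005,0.15,0,0,0,0],[-0.4,0,0.145,0,0,0,0],[-0.4,0,0,-0.15,0,0,0],[-0.4,0,0,-0.2,0,0,0],[-0.4,0,0,-0.15,0,0,0],[-0.4,0,0,-0.05,0,0,0],[-0.4,0,0,0,0,0,0]]
  ]
}}

```text
t: 2.8
tcp_pos: [520.6, 245.3, 138.5]
tcp_rot: [3.14, 0.003, -0.05]
force: [-0.0, -0.1, -0.1]
finger_gap: 26.2
```

```bash
python3 - <<'E'
from h import *
st()
a=snap('scene');b=snap('top')
p=np.hstack([cv2.resize(a['pixels'][140:240,340:440],(400,400),interpolation=cv2.INTER_CUBIC),cv2.resize(b['pixels'][170:270,90:190],(400,400),interpolation=cv2.INTER_CUBIC)])
cv2.imwrite('pics/c1.png',p)
E
```

```text
t 2.8 tcp [520.6 245.3 138.5] rot [ 3.14e+00  3.00e-03 -5.00e-02] F [-0.  -0.1 -0.1] gap 26.2 q [-0.32  0.57 -0.26  1.81  0.2   0.79 -2.31]
```

View pics/c1.png

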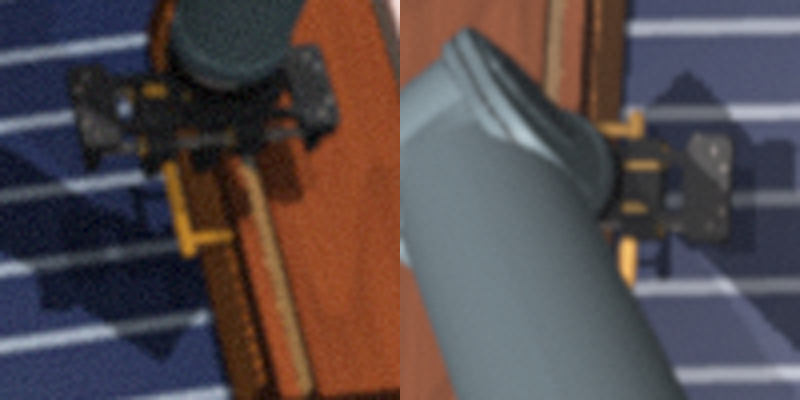

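The view shows the fingers straddling the brass bar, so I'm lowering and gripping.

Emit:
{"api": "drive_tool", "payload": {
  "targets": [
    [[-0.4,0,0,-0.1,0,0,0],[-0.4,0,0,-0.08,0,0,0],[-0.4,0,0,-0.025,0,0,0],[-1,0,0,0,0,0,0],[-1,0,0,0,0,0,0],[-1,0,0,0,0,0,0],[-1,0,0,0,0,0,0]]
  ]
}}

```text
t: 3.6
tcp_pos: [522.3, 246.6, 100.0]
tcp_rot: [-3.14, -0.002, -0.05]
force: [-0.3, 2.1, 5.2]
finger_gap: 9.8
```

Emit:
{"api": "drive_tool", "payload": {
  "targets": [
    [[-1,-0.002,-0.04,0,0,0,0],[-1,-0.005,-0.1,0,0,0,0],[-1,-0.005,-0.1,0,0,0,0],[-1,-0.005,-0.1,0,0,0,0],[-1,-0.005,-0.1,0,0,0,0]]
  ]
}}

```text
t: 4.1
tcp_pos: [517.9, 157.5, 99.9]
tcp_rot: [-3.14, -0.002, -0.05]
force: [0.2, 3.4, 7.8]
finger_gap: 9.7
```

Emit:
{"api": "drive_tool", "payload": {
  "targets": [
    [[-1,-0.005,-0.1,0,0,0,0],[-1,-0.005,-0.1,0,0,0,0],[-1,-0.005,-0.1,0,0,0,0],[-1,-0.005,-0.1,0,0,0,0],[-1,-0.005,-0.1,0,0,0,0],[-1,0,-0.04,0,0,0,0],[-1,0,0,0,0,0,0]]
  ]
}}

```text
t: 4.8
tcp_pos: [512.6, 46.6, 99.9]
tcp_rot: [3.139, -0.001, -0.053]
force: [-0.7, -1.2, 12.9]
finger_gap: 9.9
```

Emit:
{"api": "drive_tool", "payload": {
  "targets": [
    [[-1,0,-0.03,0.01,0,0,0],[-1,0,-0.02,0.01,0,0,0],[-1,0,-0.02,0,0,0,0],[-1,0,0,0,0,0,0]]
  ]
}}

```text
t: 5.2
tcp_pos: [511.9, 43.8, 100.9]
tcp_rot: [-3.131, -0.001, -0.044]
force: [8.1, 24.0, -27.9]
finger_gap: 10.0
```

Emit:
{"api": "drive_tool", "payload": {
  "targets": [
    [[-1,0,0.04,-0.01,0,0,0],[-0.4,0,0,0,0,0,0],[-0.4,0,0,0,0,0,0],[-0.4,0,0,0,0,0,0]]
  ]
}}

```text
t: 5.6
tcp_pos: [511.7, 42.5, 100.6]
tcp_rot: [3.141, 0.001, -0.051]
force: [0.5, -0.4, 0.2]
finger_gap: 26.2
```

Emit:
{"api": "drive_tool", "payload": {
  "targets": [
    [[-0.4,0,0,0.1,0,0,0],[-0.4,0,0,0.2,0,0,0],[-0.4,0,0,0.2,0,0,0],[-0.4,0,0,0.2,0,0,0],[-0.4,0,-0.2,0.2,0,0,0],[-0.4,0,-0.25,0.1,0,0,0],[-0.4,0,-0.25,0,0,0,0],[0.2,0,-0.25,0,0,0,0],[0.2,0,-0.25,0,0,0,0],[0.2,0,-0.25,0,0,0,0]]
  ]
}}

```text
t: 6.6
tcp_pos: [511.0, -240.8, 294.8]
tcp_rot: [3.141, 0.0, -0.051]
force: [0.8, 0.1, 0.1]
finger_gap: 48.4
```

```bash
python3 - <<'E'
from h import *
import pickle
st()
a=snap('scene');b=snap('top'); pickle.dump((a,b),open('f1.pkl','wb'))
p=np.hstack([cv2.resize(a['pixels'][110:270,300:460],(400,400),interpolation=cv2.INTER_CUBIC),cv2.resize(b['pixels'][130:290,70:230],(400,400),interpolation=cv2.INTER_CUBIC)])
cv2.imwrite('pics/c2.png',p)
for f in (b,a): blobs(f,(14,130,120),(25,255,255),107,(150,140,400,290),60)
E
```

```text
t 6.6 tcp [ 511.  -240.8  294.8] rot [ 3.141  0.    -0.051] F [0.8 0.1 0.1] gap 48.4 q [ 0.49  0.35 -0.17  1.71  0.07  1.08 -1.32]
  n 167 px [216. 221.] mean [514.  54.] rect c [513.  61.] size [121.  41.] ang -3.5
  n 380 px [167. 145.] mean [ 262. -413.] rect c [ 270. -397.] size [152.  47.] ang 80.8
  n 120 px [393. 162.] mean [446. 304.] rect c [449. 304.] size [170.  19.] ang 1.2
  n 278 px [373. 163.] mean [437. 238.] rect c [457. 252.] size [279. 154.] ang 37.4
  n 218 px [321. 191.] mean [513.  53.] rect c [511.  61.] size [128.  44.] ang -4.4
  n 62 px [205. 193.] mean [ 464. -304.] rect c [ 463. -300.] size [121.  25.] ang -86.8
  n 132 px [192. 216.] mean [ 534. -350.] rect c [ 534. -349.] size [74. 19.] ang 77.0
```

View pics/c2.png

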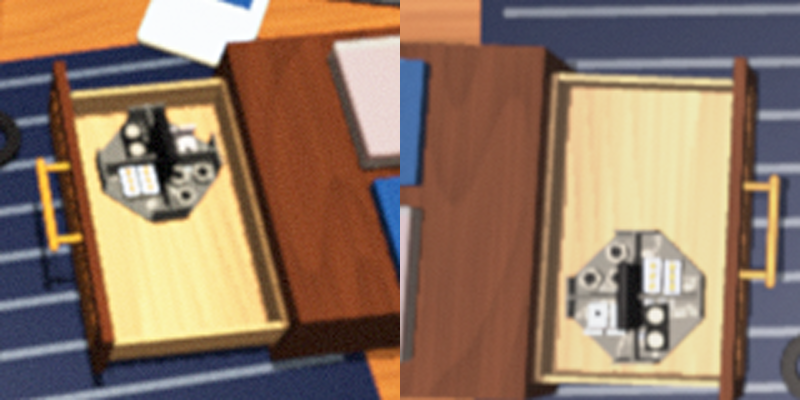

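The drawer is out at its stop. The organiser sits in the world −x half at about px (163,249) in top. The nuts (two visible, round with holes) are upper-left, which is world +x,+y. The blocks are +x,−y, the feet −x,−y and the brackets −x,+y, so the organiser axes ≈ world axes. Next I'll fit its pose by silhouette.

```bash
cat >> h.py <<'E'
from scipy.optimize import minimize
OCT=np.array([(80,24.6),(24.6,80),(-24.6,80),(-80,24.6),(-80,-24.6),(-24.6,-80),(24.6,-80),(80,-24.6)])
def sil(f,p,z0=20):
    x,y,a=p; m=np.zeros((420*4,560*4),np.uint8); c,s=np.cos(a),np.sin(a); T=np.array([[c,-s],[s,c]])
    def hull(P2,za,zb):
        q=[proj(f,[*(T@v+[x,y]),z]) for v in P2 for z in (za,zb)]
        h=cv2.convexHull((np.array(q)*4+1.5).astype(np.float32)).round().astype(np.int32); cv2.fillConvexPoly(m,h,255)
    hull(OCT,z0,z0+36); hull(np.array([(40,7),(-40,7),(-40,-7),(40,-7)]),z0+4,z0+95)
    return cv2.resize(m,(560,420),interpolation=cv2.INTER_AREA)/255.
def fit_org(fs,masks,p0,z0=20):
    def cost(u):
        p=[u[0],u[1],u[2]/100]; return sum(np.abs(sil(f,p,z0)-m)[r].sum() for f,(m,r) in zip(fs,masks))
    best=None
    for dy in (-15,0,15):
        r=minimize(cost,[p0[0],p0[1],p0[2]*100+dy],method='Nelder-Mead',options=dict(initial_simplex=np.array([[0,0,0],[8,0,0],[0,8,0],[0,0,12]])+[p0[0],p0[1],p0[2]*100+dy],maxiter=120))
        if best is None or r.fun<best.fun: best=r
    print('org',np.round(best.x,1),'cost',round(best.fun,1)); return best.x
E
python3 - <<'E'
from h import *
import pickle
a,b=pickle.load(open('f1.pkl','rb'))
c=ray(b,163,249,50); print(c)
masks=[];vis=[]
for f in (a,b):
    u,v=map(int,proj(f,[c[0],c[1],40])); r=(slice(v-38,v+38),slice(u-38,u+38))
    h=cv2.cvtColor(f['pixels'],cv2.COLOR_BGR2HSV); m=((h[...,1]<70)|(h[...,2]<70)).astype(float)
    masks.append((m,r)); print(h[v,u+34],h[v-5,u])
    sub=m[r]; vis.append(cv2.resize(np.hstack([f['pixels'][r],cv2.cvtColor((sub*255).astype(np.uint8),cv2.COLOR_GRAY2BGR)]),None,fx=4,fy=4))
x=fit_org((a,b),masks,[c[0],c[1],0.])
for i,f in enumerate((a,b)):
    r=masks[i][1]; s=(sil(f,[x[0],x[1],x[2]/100])[r]>.5).astype(np.uint8); s=cv2.resize(s,None,fx=4,fy=4,interpolation=0)
    cs,_=cv2.findContours(s,0,1); cv2.drawContours(vis[i],cs,-1,(0,0,255),1)
cv2.imwrite('pics/c3.png',np.vstack(vis)[:600])
for f in (a,b): print(proj(f,[x[0],x[1],115]))
E
```

```text
[438.19293251 216.30539756  50.        ]
[ 15 140 153] [120 255   4]
[ 25  67 240] [90 14 18]
org [438.9 215.3   0.6] cost 1377.0
[366.24144088 162.57249596]
[158.23384838 248.40763747]
```

View pics/c3.png

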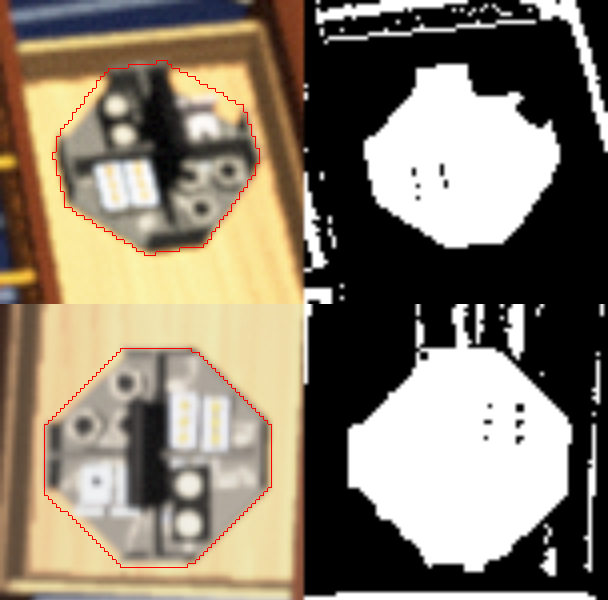

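The fit is good: organiser at (439,215), yaw about 0.006 rad, with the contour tracing the octagon in both views. Going in to grasp it.

Emit:
{"api": "drive_tool", "payload": {
  "targets": [
    [[0.2,-0.036,0.228,-0.03,0,0,0.0032],[0.2,-0.036,0.228,-0.03,0,0,0.0032],[0.2,-0.036,0.228,-0.03,0,0,0.0032],[0.2,-0.036,0.228,-0.03,0,0,0.0032],[0.2,-0.036,0.228,-0.03,0,0,0.0032],[0.2,-0.036,0.228,-0.03,0,0,0.0032],[0.2,-0.036,0.228,-0.03,0,0,0.0032],[0.2,-0.036,0.228,-0.03,0,0,0.0032],[0.2,-0.036,0.228,0,0,0,0.0032],[0.2,-0.036,0.228,0,0,0,0.0032]]
  ]
}}

```text
t: 7.7
tcp_pos: [439.1, 219.1, 246.5]
tcp_rot: [3.141, 0.0, -0.0]
force: [1.6, -0.4, -0.3]
finger_gap: 52.9
```

Emit:
{"api": "drive_tool", "payload": {
  "targets": [
    [[0.2,0,0,-0.1,0,0,0],[0.2,0,0,-0.2,0,0,0],[0.2,0,0,-0.2,0,0,0],[0.2,0,0,0,0,0,0]]
  ]
}}

```text
t: 8.1
tcp_pos: [436.6, 215.8, 142.7]
tcp_rot: [3.137, 0.008, 0.001]
force: [-1.7, -0.5, -0.2]
finger_gap: 52.7
```

Emit:
{"api": "drive_tool", "payload": {
  "targets": [
    [[0.2,0,0,-0.15,0,0,0],[0.2,0,0,-0.1,0,0,0],[0.2,0,0,0,0,0,0],[0.2,0,0,0,0,0,0]]
  ]
}}

```text
t: 8.5
tcp_pos: [440.8, 218.2, 98.2]
tcp_rot: [-3.141, -0.001, 0.0]
force: [-0.0, -0.1, -0.9]
finger_gap: 52.7
```

```bash
python3 -c "
from h import *
st()"
```

```text
t 8.5 tcp [440.8 218.2  98.2] rot [-3.141e+00 -1.000e-03  0.000e+00] F [-0.  -0.1 -0.9] gap 52.7 q [-0.27  0.54 -0.35  2.04  0.31  0.62 -2.4 ]
```

Emit:
{"api": "drive_tool", "payload": {
  "targets": [
    [[0.2,-0.005,-0.012,-0.03,0,0,0],[0.2,0,0,0,0,0,0],[-1,0,0,0,0,0,0],[-1,0,0,0,0,0,0],[-1,0,0,0,0,0,0],[-1,0,0,0,0,0,0],[-1,0,0,0,0,0,0]]
  ]
}}

```text
t: 9.2
tcp_pos: [439.1, 215.6, 90.7]
tcp_rot: [3.142, 0.0, 0.0]
force: [-0.0, 0.9, -0.1]
finger_gap: 15.1
```

Gripped, but I checked the wrist before lifting. Tipping radially outward over the tub would put joint 7 at its limit with this hand orientation. I'll regrip with a half turn.

Emit:
{"api": "drive_tool", "payload": {
  "targets": [
    [[0.2,0,0,0,0,0,0],[0.2,0,0,0,0,0,0],[0.2,0,0,0,0,0,0],[0.2,0,0,0.1,0,0,0],[0.2,0,0,0.2,0,0,0],[0.2,0,0,0.2,0,0,0.09],[0.2,0,0,0,0,0,0.09],[0.2,0,0,0,0,0,0.09],[0.2,0,0,0,0,0,0.09],[0.2,0,0,0,0,0,0.09]]
  ]
}}

```text
t: 10.2
tcp_pos: [439.1, 215.5, 190.8]
tcp_rot: [3.141, -0.0, 0.713]
force: [0.4, 0.6, 0.3]
finger_gap: 52.7
```

Emit:
{"api": "drive_tool", "payload": {
  "targets": [
    [[0.2,0,0,0,0,0,0.09],[0.2,0,0,0,0,0,0.09],[0.2,0,0,0,0,0,0.09],[0.2,0,0,0,0,0,0.09],[0.2,0,0,0,0,0,0.09],[0.2,0,0,0,0,0,0.09],[0.2,0,0,0,0,0,0.09],[0.2,0,0,0,0,0,0.09],[0.2,0,0,0,0,0,0.09],[0.2,0,0,0,0,0,0.09]]
  ]
}}

```text
t: 11.2
tcp_pos: [439.1, 215.4, 190.6]
tcp_rot: [-3.142, 0.0, 2.127]
force: [-0.1, 0.8, 0.4]
finger_gap: 52.9
```

Emit:
{"api": "drive_tool", "payload": {
  "targets": [
    [[0.2,0,0,0,0,0,0.09],[0.2,0,0,0,0,0,0.09],[0.2,0,0,0,0,0,0.09],[0.2,0,0,0,0,0,0.09],[0.2,0,0,0,0,0,0.09],[0.2,0,0,0,0,0,0.09],[0.2,0,0,0,0,0,0.09],[0.2,0,0,0,0,0,0],[0.2,0,0,0,0,0,0]]
  ]
}}

```text
t: 12.1
tcp_pos: [439.1, 215.5, 190.5]
tcp_rot: [3.141, -0.0, 3.107]
force: [-0.4, 0.2, 0.1]
finger_gap: 52.8
```

```bash
python3 -c "
from h import *
st()"
```

```text
t 12.1 tcp [439.1 215.5 190.5] rot [ 3.141 -0.     3.107] F [-0.4  0.2  0.1] gap 52.8 q [ 0.31  0.62 -1.13  1.96  0.67  1.    0.4 ]
```

Emit:
{"api": "drive_tool", "payload": {
  "targets": [
    [[0.2,0,0,-0.2,0,0,0.02],[0.2,0,0,-0.15,0,0,0],[0.2,0,0,-0.1,0,0,0],[0.2,0,0,-0.05,0,0,0],[0.2,0,0,0,0,0,0],[-1,0,0,0,0,0,0],[-1,0,0,0,0,0,0],[-1,0,0,0,0,0,0],[-1,0,0,0,0,0,0],[-1,0,0,0,0,0,0]]
  ]
}}

```text
t: 13.1
tcp_pos: [439.3, 215.5, 90.9]
tcp_rot: [3.142, 0.0, -3.142]
force: [-0.8, 0.1, 0.5]
finger_gap: 14.9
```

Emit:
{"api": "drive_tool", "payload": {
  "targets": [
    [[-1,0,0,0.03,0,0,0],[-1,0,0,0.08,0,0,0],[-1,0,0,0.12,0,0,0],[-1,0,0,0.15,0,0,0],[-1,0,0,0.15,0,0,0],[-1,0,0,0.15,0,0,0],[-1,0,0,0.1,0,0,0],[-1,0,0,0.05,0,0,0],[-1,0,0,0,0,0,0]]
  ]
}}

```text
t: 14.0
tcp_pos: [439.3, 215.5, 257.3]
tcp_rot: [-3.141, 0.001, -3.141]
force: [0.9, -0.2, -5.4]
finger_gap: 13.8
```

```bash
python3 -c "
from h import *
st()"
```

```text
t 14.0 tcp [439.3 215.5 257.3] rot [-3.141e+00  1.000e-03 -3.141e+00] F [ 0.9 -0.2 -5.4] gap 13.8 q [ 0.38  0.52 -1.2   1.9   0.55  1.1   0.53]
```

Emit:
{"api": "drive_tool", "payload": {
  "targets": [
    [[-1,0,-0.03,0,0,0,-0.02],[-1,0,-0.07,0,0,0,-0.04],[-1,0.005,-0.12,0,0,0,-0.05],[-1,0.005,-0.14,0,0,0,-0.05],[-1,0.005,-0.14,0,0,0,-0.05],[-1,0.005,-0.14,0,0,0,-0.05],[-1,0,-0.14,0,0,0,-0.05],[-1,0,-0.14,0,0,0,-0.05],[-1,0,-0.14,0,0,0,-0.05],[-1,0,-0.14,0,0,0,-0.05]]
  ]
}}

```text
t: 15.0
tcp_pos: [441.8, -26.1, 255.4]
tcp_rot: [-3.14, -0.002, 2.415]
force: [0.6, 0.3, -4.9]
finger_gap: 13.5
```

Emit:
{"api": "drive_tool", "payload": {
  "targets": [
    [[-1,0,-0.14,0,0,0,-0.05],[-1,0,-0.12,0,0,0,-0.05],[-1,0,-0.08,0,0,0,-0.05],[-1,0,-0.06,-0.03,0,0,-0.034],[-1,0,0,-0.08,0,0,0],[-1,0,0,-0.1,0,0,0],[-1,0,0,-0.08,0,0,0],[-1,0,0,-0.04,0,0,0],[-1,0,0,0,0,0,0],[-1,0,0,0,0,0,0]]
  ]
}}

```text
t: 16.0
tcp_pos: [443.1, -104.4, 190.7]
tcp_rot: [-3.142, -0.0, 2.13]
force: [1.7, 0.1, -4.3]
finger_gap: 13.7
```

```bash
python3 - <<'E'
from h import *
st()
a=snap('scene');b=snap('top')
p=np.hstack([cv2.resize(a['pixels'][110:270,180:340],(400,400),interpolation=cv2.INTER_CUBIC),cv2.resize(b['pixels'][150:310,190:350],(400,400),interpolation=cv2.INTER_CUBIC)])
cv2.imwrite('pics/c4.png',p)
E
```

```text
t 16.0 tcp [ 443.1 -104.4  190.7] rot [-3.142 -0.     2.13 ] F [ 1.7  0.1 -4.3] gap 13.7 q [ 0.89  0.45 -0.93  2.05  0.47  0.87  0.26]
```

View pics/c4.png

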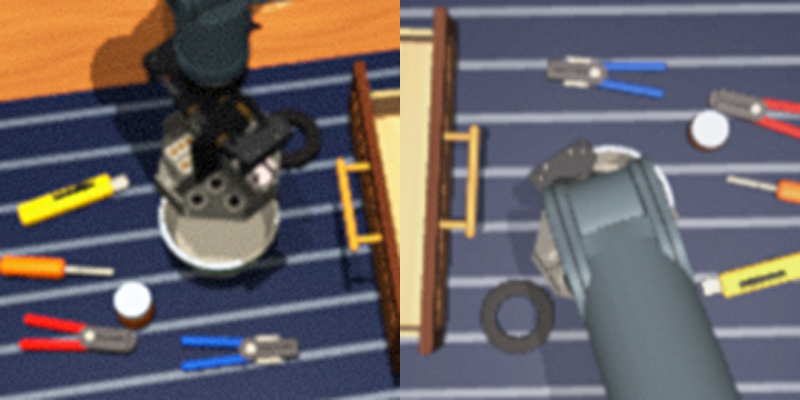

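The view shows three nuts at the spout (scene crop 215,195), facing radially outward over the tub, which is undisturbed. I'll start tilting in stages.

Emit:
{"api": "drive_tool", "payload": {
  "targets": [
    [[-1,0,0,0,0.01,0.0433,0],[-1,0,0,0,0.01,0.0433,0],[-1,0,0,0,0.01,0.0433,0],[-1,0,0,0,0.01,0.0433,0],[-1,0,0,0,0.01,0.0433,0],[-1,0,0,0,0,0,0]]
  ]
}}

```text
t: 16.7
tcp_pos: [444.8, -104.8, 190.4]
tcp_rot: [-2.892, -0.245, 2.098]
force: [0.5, -0.4, -5.5]
finger_gap: 13.8
```

```bash
cat >> h.py <<'E'
def tilt():
    s=st(); R=Ro.from_euler('xyz',s['tcp_rot']).as_matrix(); u=-R[:,2]
    print('tilt',np.degrees(np.arccos(u[2])).round(1),'towards az',np.degrees(np.arctan2(u[1],u[0])).round(1))
E
python3 -c "
from h import *
tilt()"
```

```text
t 16.7 tcp [ 444.8 -104.8  190.4] rot [-2.892 -0.245  2.098] F [ 0.5 -0.4 -5.5] gap 13.8 q [ 0.78  0.66 -0.87  1.8   0.4   1.28  0.31]
tilt 19.9 towards az -13.3
```

Emit:
{"api": "drive_tool", "payload": {
  "targets": [
    [[-1,0,0,0,0.008,0.035,0],[-1,0,0,0,0.008,0.035,0],[-1,0,0,0,0.008,0.035,0],[-1,0,0,0,0.008,0.035,0],[-1,0,0,0,0.008,0.035,0],[-1,0,0,0,0.008,0.035,0],[-1,0,0,0,0.008,0.035,0],[-1,0,0,0,0.008,0.035,0],[-1,0,0,0,0,0,0],[-1,0,0,0,0,0,0]]
  ]
}}

```text
t: 17.7
tcp_pos: [443.6, -104.4, 190.7]
tcp_rot: [-2.516, -0.53, 1.955]
force: [-0.4, -0.6, -3.5]
finger_gap: 14.2
```

```bash
python3 - <<'E'
from h import *
tilt()
a=snap('scene');b=snap('top')
p=np.hstack([cv2.resize(a['pixels'][140:260,200:320],(400,400),interpolation=cv2.INTER_CUBIC),cv2.resize(b['pixels'][150:310,190:350],(400,400),interpolation=cv2.INTER_CUBIC)])
cv2.imwrite('pics/c5.png',p)
E
```

```text
t 17.7 tcp [ 443.6 -104.4  190.7] rot [-2.516 -0.53   1.955] F [-0.4 -0.6 -3.5] gap 14.2 q [ 0.64  0.91 -0.77  1.51  0.32  1.72  0.32]
tilt 45.6 towards az -13.0
```

View pics/c5.png

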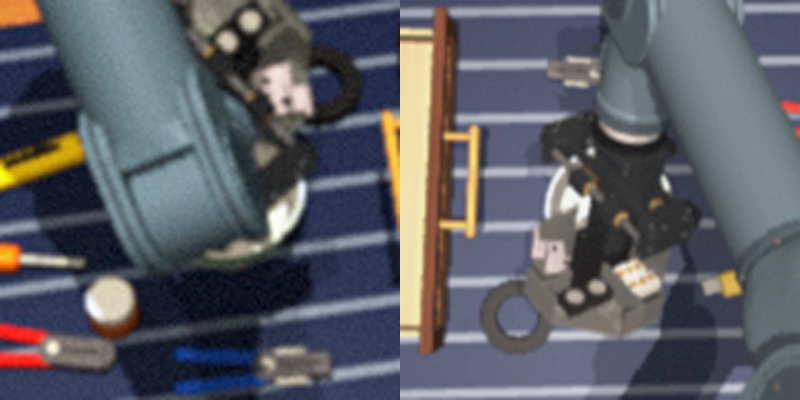

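The view shows the feet, brackets and blocks held against the dividers, with the nuts' corner hidden behind the hand. The load has dropped by about 1–2 N. I'll tilt a bit more, hold, then level.

Emit:
{"api": "drive_tool", "payload": {
  "targets": [
    [[-1,0,0,0,0.006,0.027,0],[-1,0,0,0,0,0,0],[-1,0,0,0,0,0,0],[-1,0,0,0,0,0,0],[-1,0,0,0,0,0,0]]
  ]
}}

```text
t: 18.3
tcp_pos: [443.1, -104.4, 190.9]
tcp_rot: [-2.471, -0.555, 1.932]
force: [-0.2, -0.4, -2.7]
finger_gap: 13.6
```

Emit:
{"api": "drive_tool", "payload": {
  "targets": [
    [[-1,0,0,0,-0.01,-0.044,0],[-1,0,0,0.02,-0.01,-0.044,0],[-1,0,0,0.04,-0.01,-0.044,0],[-1,0,0,0.05,-0.01,-0.044,0],[-1,0,0,0.05,-0.01,-0.044,0],[-1,0,0,0.05,-0.01,-0.044,0],[-1,0,0,0.04,-0.01,-0.044,0],[-1,0,0,0.04,-0.01,-0.044,0],[-1,0,0,0.02,-0.01,-0.044,0],[-1,0,0,0,-0.01,-0.044,0]]
  ]
}}

```text
t: 19.3
tcp_pos: [442.7, -104.1, 253.3]
tcp_rot: [-3.048, -0.094, 2.127]
force: [0.8, 1.0, -4.0]
finger_gap: 13.7
```

Emit:
{"api": "drive_tool", "payload": {
  "targets": [
    [[-1,0,0,0,-0.01,-0.044,0],[-1,0,0,0,-0.006,-0.023,0],[-1,0,0,0,0,0,0],[-1,0,0,0,0,0,0]]
  ]
}}

```text
t: 19.7
tcp_pos: [442.5, -104.5, 252.8]
tcp_rot: [-3.121, -0.02, 2.13]
force: [0.5, -0.3, -4.3]
finger_gap: 13.5
```

```bash
python3 - <<'E'
from h import *
tilt()
E
```

```text
t 19.7 tcp [ 442.5 -104.5  252.8] rot [-3.121 -0.02   2.13 ] F [ 0.5 -0.3 -4.3] gap 13.5 q [ 0.95  0.37 -0.98  1.97  0.35  1.02  0.36]
tilt 1.6 towards az -11.9
```

Emit:
{"api": "drive_tool", "payload": {
  "targets": [
    [[-1,0,0.03,0,-0.004,-0.017,0.02],[-1,0,0.07,0,0,0,0.04],[-1,0,0.12,0,0,0,0.05],[-1,0,0.14,0,0,0,0.05],[-1,0,0.14,0,0,0,0.05],[-1,0,0.14,0,0,0,0.05],[-1,0,0.14,0,0,0,0.05],[-1,-0.005,0.14,0,0,0,0.05],[-1,-0.005,0.14,0,0,0,0.05],[-1,-0.005,0.14,0,0,0,0.05]]
  ]
}}

```text
t: 20.7
tcp_pos: [439.2, 138.7, 252.8]
tcp_rot: [3.141, -0.0, 2.861]
force: [0.7, -0.4, -3.4]
finger_gap: 13.5
```

Emit:
{"api": "drive_tool", "payload": {
  "targets": [
    [[-1,0,0.14,0,0,0,0.05],[-1,0,0.12,0,0,0,0.05],[-1,0,0.1,0,0,0,0.05],[-1,0,0.06,0,0,0,0.03],[-1,0,0.025,0,0,0,0.01],[-1,0,0,0,0,0,0],[-1,0,0,0,0,0,0]]
  ]
}}

```text
t: 21.4
tcp_pos: [440.1, 223.7, 252.4]
tcp_rot: [-3.141, 0.0, -3.133]
force: [-0.3, -0.3, -3.6]
finger_gap: 13.6
```

```bash
python3 - <<'E'
from h import *
tilt()
a=snap('scene');b=snap('top')
p=np.hstack([cv2.resize(a['pixels'][100:240,230:420],(480,354),interpolation=cv2.INTER_CUBIC),cv2.resize(b['pixels'][170:290,220:329],(320,354),interpolation=cv2.INTER_CUBIC)])
cv2.imwrite('pics/c6.png',p)
E
```

```text
t 21.4 tcp [440.1 223.7 252.4] rot [-3.141  0.    -3.133] F [-0.3 -0.3 -3.6] gap 13.6 q [ 0.34  0.53 -1.18  1.89  0.55  1.09  0.52]
tilt 0.0 towards az 109.3
```

View pics/c6.png

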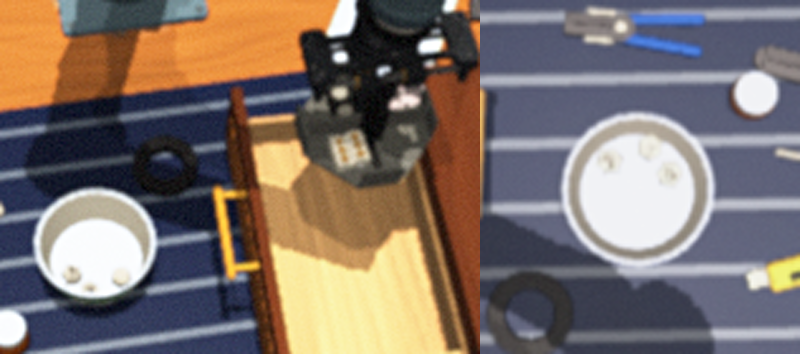

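Three nuts are in the upright tub (top crop 610,160; 648,145; 668,175), and the organiser's nut compartment is empty. I'm now working out the drawer's inner bounds, to set the organiser down with its plate across so it leaves room for the tools.

```bash
python3 - <<'E'
from h import *
import pickle
a,b=pickle.load(open('f1.pkl','rb'))
print('rear',ray(b,138.8,220,20),'hi-x',ray(b,180,165,20),'lo-x',ray(b,180,279,20), ray(b,180,282,70))
c=np.array([520,204]); th=np.radians(-3); U=np.array([np.cos(th),np.sin(th)]); V=np.array([-U[1],U[0]])
vis=[]
for f,(x0,y0,x1,y1) in ((a,(310,110,450,250)),(b,(90,140,230,280))):
    im=cv2.resize(f['pixels'],None,fx=4,fy=4,interpolation=cv2.INTER_CUBIC)
    q=[proj(f,[*(c+s*175*U+t*105*V),20]) for s,t in ((1,1),(1,-1),(-1,-1),(-1,1))]
    cv2.polylines(im,[(np.array(q)*4+1.5).astype(np.int32)],True,(0,0,255),1)
    q=[proj(f,[*(c+s*175*U+t*105*V),70]) for s,t in ((1,-1),(1,1),(-1,1),(-1,-1))]
    cv2.polylines(im,[(np.array(q)*4+1.5).astype(np.int32)],False,(255,0,0),1)
    vis.append(cv2.resize(im[y0*4:y1*4,x0*4:x1*4],(400,400)))
cv2.imwrite('pics/c7.png',np.hstack(vis))
E
```

```text
rear [528.26499909 296.84090742  20.        ] hi-x [696.7345609  171.64223369  20.        ] lo-x [347.44808898 171.43724248  20.        ] [341.17035882 162.22344004  70.        ]
```

View pics/c7.png

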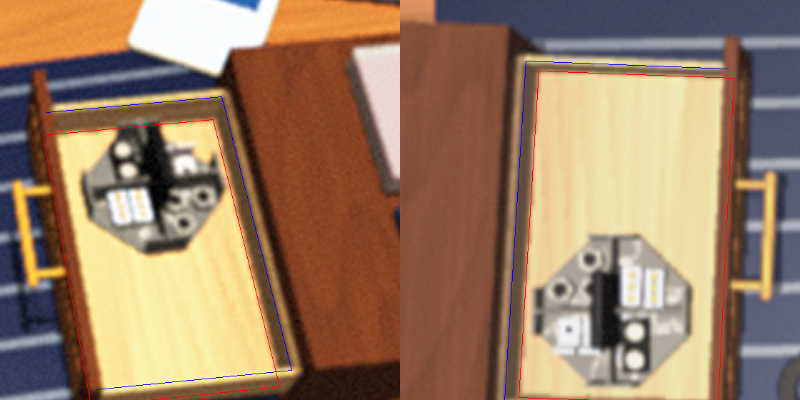

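The overlay matches the drawer floor within a few mm. I'll set the organiser down turned −93°, close to the −u wall.

Emit:
{"api": "drive_tool", "payload": {
  "targets": [
    [[-1,0,-0.01,0,0,0,-0.03],[-1,0,-0.01,0,0,0,-0.06],[-1,-0.005,-0.01,0,0,0,-0.08],[-1,-0.005,-0.01,0,0,0,-0.08],[-1,-0.005,-0.01,0,0,0,-0.08],[-1,-0.005,-0.01,0,0,0,-0.08],[-1,-0.005,0,0,0,0,-0.08],[-1,-0.005,0,0,0,0,-0.08],[-1,-0.005,0,0,0,0,-0.08],[-1,-0.004,0,0,0,0,-0.08]]
  ]
}}

```text
t: 22.5
tcp_pos: [432.4, 211.7, 252.7]
tcp_rot: [3.141, 0.001, 1.998]
force: [0.1, -0.1, -3.8]
finger_gap: 13.6
```

Emit:
{"api": "drive_tool", "payload": {
  "targets": [
    [[-1,0,0,0,0,0,-0.08],[-1,0,0,0,0,0,-0.08],[-1,0,0,0,0,0,-0.08],[-1,0,0,0,0,0,-0.08],[-1,0,0,0,0,0,-0.069],[-1,0,0,0,0,0,0],[-1,0,0,0,0,0,0]]
  ]
}}

```text
t: 23.2
tcp_pos: [432.3, 212.1, 252.7]
tcp_rot: [3.141, 0.001, 1.396]
force: [-0.5, 0.1, -3.9]
finger_gap: 13.7
```

Emit:
{"api": "drive_tool", "payload": {
  "targets": [
    [[-1,0,0,0,0,0,0.05],[-1,0,0,-0.05,0,0,0.028],[-1,0,0,-0.1,0,0,0],[-1,0,0,-0.14,0,0,0],[-1,0,0,-0.14,0,0,0],[-1,0,0,-0.12,0,0,0],[-1,0,0,-0.1,0,0,0],[-1,0,0,-0.07,0,0,0],[-1,0,0,-0.03,0,0,0],[-1,0,0,0,0,0,0]]
  ]
}}

```text
t: 24.2
tcp_pos: [432.0, 212.5, 102.1]
tcp_rot: [-3.141, 0.001, 1.517]
force: [-0.4, 1.1, -3.8]
finger_gap: 13.9
```

Emit:
{"api": "drive_tool", "payload": {
  "targets": [
    [[-1,0,0,-0.025,0,0,0],[-1,0,0,-0.02,0,0,0],[-1,0,0,-0.01,0,0,0],[-1,0,0,0,0,0,0]]
  ]
}}

```text
t: 24.6
tcp_pos: [432.3, 212.5, 91.6]
tcp_rot: [3.141, 0.001, 1.516]
force: [0.0, -0.9, -3.8]
finger_gap: 14.0
```

Emit:
{"api": "drive_tool", "payload": {
  "targets": [
    [[-1,0,0,-0.007,0,0,0],[-1,0,0,-0.003,0,0,0],[-1,0,0,0,0,0,0]]
  ]
}}

```text
t: 24.9
tcp_pos: [432.6, 213.6, 90.9]
tcp_rot: [3.14, -0.0, 1.517]
force: [-3.9, -0.8, 10.7]
finger_gap: 13.5
```

Contact made, so I'll release and lift clear.

Emit:
{"api": "drive_tool", "payload": {
  "targets": [
    [[0.2,0,0,0.005,0,0,0],[0.2,0,0,0,0,0,0],[0.2,0,0,0,0,0,0],[0.2,0,0,0.1,0,0,0],[0.2,0,0,0.2,0,0,0],[0.2,0,0,0.2,0,0,0],[0.2,0,-0.1,0.2,0,0,0],[0.2,0,-0.2,0,0,0,0],[0.2,0,-0.22,0,0,0,0],[0.2,0,-0.22,0,0,0,0]]
  ]
}}

```text
t: 25.9
tcp_pos: [432.3, 63.0, 231.0]
tcp_rot: [3.14, 0.001, 1.517]
force: [0.2, 0.2, -0.1]
finger_gap: 52.7
```

```bash
cat > tools.py <<'E'
from h import *
import pickle
st()
a=snap('scene');b=snap('top'); pickle.dump((a,b),open('f2.pkl','wb'))
for nm,f,roi in (('top',b,(240,140,420,290)),('scene',a,(150,150,330,280))):
    for n,lo,hi,z in [('yellow',(24,120,120),(36,255,255),18),('orange',(5,140,170),(22,255,255),16),('red',(0,150,100),(5,255,255),14),('blue',(100,150,130),(112,255,255),14),('white',(0,0,200),(180,70,255),55)]:
        print(nm,n); blobs(f,lo,hi,z,roi,35)
E
python3 tools.py; python3 - <<'E'
from h import *
import pickle
a,b=pickle.load(open('f2.pkl','rb'))
p=np.hstack([cv2.resize(a['pixels'][110:250,300:440],(400,400),interpolation=cv2.INTER_CUBIC),cv2.resize(b['pixels'][150:290,90:230],(400,400),interpolation=cv2.INTER_CUBIC)])
cv2.imwrite('pics/c8.png',p)
E
```

```text
t 25.9 tcp [432.3  63.  231. ] rot [3.140e+00 1.000e-03 1.517e+00] F [ 0.2  0.2 -0.1] gap 52.7 q [ 0.44  0.29 -0.8   2.06  0.27  0.89 -0.56]
top yellow
  n 312 px [339. 258.] mean [ 402. -312.] rect c [ 400. -311.] size [127.  27.] ang -75.7
top orange
  n 1360 px [414. 206.] mean [ 559. -552.] rect c [ 536. -547.] size [464.  38.] ang -2.5
  n 207 px [354. 228.] mean [ 494. -362.] rect c [ 494. -362.] size [83. 24.] ang 77.2
top red
  n 64 px [348. 193.] mean [ 603. -347.] rect c [ 603. -347.] size [70.  9.] ang 80.6
  n 66 px [346. 202.] mean [ 576. -339.] rect c [ 576. -338.] size [71.  9.] ang 70.5
top blue
  n 47 px [284. 176.] mean [ 657. -149.] rect c [ 659. -149.] size [68.  6.] ang 89.0
  n 85 px [282. 185.] mean [ 631. -144.] rect c [ 631. -143.] size [75. 11.] ang 78.8
top white
  n 164 px [314. 201.] mean [ 575. -235.] rect c [ 574. -235.] size [42. 39.] ang -1.4
  n 412 px [274. 238.] mean [ 465. -115.] rect c [ 462. -117.] size [187. 154.] ang 17.2
  n 1209 px [273. 234.] mean [ 476. -111.] rect c [ 476. -111.] size [116. 113.] ang -0.9
  n 40 px [314. 264.] mean [ 386.
[... 369 characters left out ...]
an [514.  65.] rect c [508.  61.] size [54. 33.] ang 31.2
  n 187 px [193. 216.] mean [ 491. -361.] rect c [ 492. -363.] size [86. 25.] ang 80.9
scene red
  n 66 px [202. 239.] mean [ 576. -338.] rect c [ 576. -339.] size [74. 10.] ang 70.1
  n 76 px [200. 248.] mean [ 604. -345.] rect c [ 603. -342.] size [83. 10.] ang 80.9
scene blue
  n 109 px [264. 246.] mean [ 629. -145.] rect c [ 630. -146.] size [76. 13.] ang 80.9
  n 105 px [264. 254.] mean [ 658. -148.] rect c [ 657. -147.] size [81. 15.] ang 88.5
scene white
  n 1142 px [268. 199.] mean [ 486. -112.] rect c [ 475. -111.] size [153. 153.] ang -9.1
  n 154 px [232. 229.] mean [ 574. -235.] rect c [ 575. -235.] size [44. 41.] ang -6.6
```

View pics/c8.png

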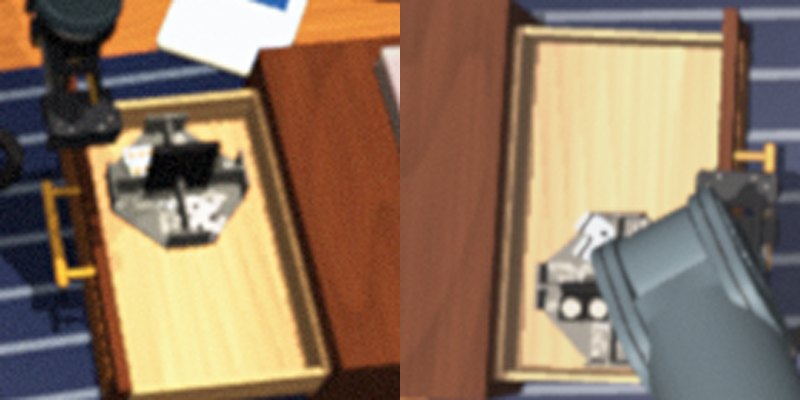

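The organiser stands flat, turned 90°, with its parts in place. The cutters have been knocked to about (590,−342), which is re-measured. I'm fetching the knife first.

Emit:
{"api": "drive_tool", "payload": {
  "targets": [
    [[0.2,-0.0168,-0.184,0,0,0,0.019],[0.2,-0.0168,-0.184,0,0,0,0.019],[0.2,-0.0168,-0.184,0,0,0,0.019],[0.2,-0.0168,-0.184,0,0,0,0.019],[0.2,-0.0168,-0.184,0,0,0,0.019],[0.2,-0.0168,-0.184,0,0,0,0.019],[0.2,-0.0168,-0.184,-0.1,0,0,0.019],[0.2,-0.0168,-0.184,-0.15,0,0,0.019],[0.2,-0.0168,-0.184,-0.15,0,0,0.019],[0.2,-0.0168,-0.184,-0.1,0,0,0.019]]
  ]
}}

```text
t: 27.0
tcp_pos: [398.3, -304.0, 128.8]
tcp_rot: [-3.141, -0.001, 1.817]
force: [1.0, -0.3, 0.2]
finger_gap: 52.6
```

Emit:
{"api": "drive_tool", "payload": {
  "targets": [
    [[0.2,0,0,-0.15,0,0,0],[0.2,0,0,-0.13,0,0,0],[0.2,0,0,-0.05,0,0,0],[0.2,0,0,0,0,0,0],[0.2,0,0,0,0,0,0]]
  ]
}}

```text
t: 27.5
tcp_pos: [399.6, -303.3, 65.5]
tcp_rot: [3.14, 0.001, 1.816]
force: [0.4, -0.6, 0.3]
finger_gap: 53.0
```

Emit:
{"api": "drive_tool", "payload": {
  "targets": [
    [[0.2,0,0,-0.13,0,0,0],[0.2,0,0,-0.08,0,0,0],[0.2,0,0,-0.045,0,0,0],[0.2,0,0,0,0,0,0],[-1,0,0,0,0,0,0],[-1,0,0,0,0,0,0],[-1,0,0,0,0,0,0],[-1,0,0,0,0,0,0]]
  ]
}}

```text
t: 28.3
tcp_pos: [399.0, -303.8, 14.3]
tcp_rot: [3.141, 0.002, 1.815]
force: [-0.9, 0.2, 6.2]
finger_gap: 29.3
```

Emit:
{"api": "drive_tool", "payload": {
  "targets": [
    [[-1,0,0,0.1,0,0,0],[-1,0,0,0.2,0,0,0],[-1,0,0,0.2,0,0,0],[-1,0,0,0.2,0,0,0],[-1,0.03,0.1,0.2,0,0,0],[-1,0.05,0.15,0.15,0,0,0],[-1,0.06,0.2,0,0,0,-0.02],[-1,0.06,0.2,0,0,0,-0.02],[-1,0.06,0.2,0,0,0,-0.02],[-1,0.06,0.2,0,0,0,-0.02]]
  ]
}}

```text
t: 29.3
tcp_pos: [462.6, -92.0, 223.8]
tcp_rot: [3.141, 0.001, 1.688]
force: [-0.3, 0.0, -0.8]
finger_gap: 29.6
```

Emit:
{"api": "drive_tool", "payload": {
  "targets": [
    [[-1,0.06,0.2,0,0,0,-0.02],[-1,0.06,0.2,0,0,0,-0.02],[-1,0.06,0.2,0,0,0,-0.02],[-1,0.06,0.2,0,0,0,-0.02],[-1,0.06,0.2,0,0,0,-0.02],[-1,0.06,0.2,0,0,0,-0.009],[-1,0.02,0.2,0,0,0,0],[-1,0,0,0,0,0,0]]
  ]
}}

```text
t: 30.1
tcp_pos: [537.4, 193.9, 224.1]
tcp_rot: [3.141, -0.004, 1.527]
force: [-0.5, 0.6, -1.8]
finger_gap: 29.7
```

Emit:
{"api": "drive_tool", "payload": {
  "targets": [
    [[-1,0.005,0.02,-0.1,0,0,0],[-1,0,0,-0.2,0,0,0],[-1,0,0,-0.2,0,0,0],[-1,0,0,-0.2,0,0,0],[-1,0,0,-0.15,0,0,0],[-1,0,0,0,0,0,0]]
  ]
}}

```text
t: 30.7
tcp_pos: [538.1, 188.6, 50.6]
tcp_rot: [-3.138, 0.003, 1.518]
force: [0.4, -0.3, -1.1]
finger_gap: 29.7
```

Emit:
{"api": "drive_tool", "payload": {
  "targets": [
    [[-1,0,0,-0.04,0,0,0],[-1,0,0,-0.02,0,0,0],[-1,0,0,-0.01,0,0,0],[-1,0,0,0,0,0,0]]
  ]
}}

```text
t: 31.1
tcp_pos: [539.8, 190.5, 40.1]
tcp_rot: [3.141, 0.001, 1.518]
force: [-1.1, 0.3, -0.2]
finger_gap: 29.9
```

Emit:
{"api": "drive_tool", "payload": {
  "targets": [
    [[-1,0,0,-0.02,0,0,0],[-1,0,0,0,0,0,0],[-0.1,0,0,0,0,0,0],[-0.1,0,0,0,0,0,0],[-0.1,0,0,0,0,0,0],[-0.1,0,0,0.1,0,0,0],[-0.1,0,0,0.2,0,0,0],[-0.1,0,0,0.2,0,0,0],[-0.1,0,0,0.2,0,0,0],[0.2,0,-0.1,0.2,0,0,0]]
  ]
}}

```text
t: 32.1
tcp_pos: [538.6, 173.5, 217.7]
tcp_rot: [3.141, -0.002, 1.523]
force: [1.0, -0.0, 0.3]
finger_gap: 45.5
```

Emit:
{"api": "drive_tool", "payload": {
  "targets": [
    [[0.2,0.023,-0.205,0.05,0,0,-0.011],[0.2,0.023,-0.205,0,0,0,-0.011],[0.2,0.023,-0.205,0,0,0,-0.011],[0.2,0.023,-0.205,0,0,0,-0.011],[0.2,0.023,-0.205,0,0,0,-0.011],[0.2,0.023,-0.205,0,0,0,-0.011],[0.2,0.023,-0.205,0,0,0,-0.011],[0.2,0.023,-0.205,0,0,0,-0.011],[0.2,0.023,-0.205,0,0,0,-0.011],[0.2,0.023,-0.205,0,0,0,-0.011]]
  ]
}}

```text
t: 33.1
tcp_pos: [585.4, -240.8, 225.7]
tcp_rot: [-3.142, 0.001, 1.345]
force: [1.1, 0.5, -0.0]
finger_gap: 52.7
```

Emit:
{"api": "drive_tool", "payload": {
  "targets": [
    [[0.2,0.023,-0.205,-0.05,0,0,-0.011],[0.2,0.023,-0.205,-0.1,0,0,-0.011],[0.2,0,0,-0.2,0,0,0],[0.2,0,0,-0.2,0,0,0],[0.2,0,0,-0.1,0,0,0],[0.2,0,0,0,0,0,0],[0.2,0,0,0,0,0,0]]
  ]
}}

```text
t: 33.8
tcp_pos: [595.3, -321.1, 96.3]
tcp_rot: [3.141, 0.0, 1.311]
force: [1.0, -0.1, 1.0]
finger_gap: 53.0
```

```bash
python3 tools.py | grep -v white; python3 - <<'E'
from h import *
import pickle
a,b=pickle.load(open('f2.pkl','rb'))
p=np.hstack([cv2.resize(a['pixels'][150:290,160:300],(400,400),interpolation=cv2.INTER_CUBIC),cv2.resize(b['pixels'][140:280,90:230],(400,400),interpolation=cv2.INTER_CUBIC)])
cv2.imwrite('pics/c9.png',p)
E
```

```text
t 33.8 tcp [ 595.3 -321.1   96.3] rot [3.141 0.    1.311] F [ 1.  -0.1  1. ] gap 53.0 q [ 0.75  0.82 -0.5   1.53  0.46  0.91 -0.16]
top yellow
top orange
  n 1216 px [414. 199.] mean [ 581. -552.] rect c [ 560. -548.] size [415.  38.] ang -2.5
  n 94 px [349. 227.] mean [ 498. -346.] rect c [ 497. -345.] size [42. 22.] ang 82.0
  n 91 px [416. 282.] mean [ 325. -547.] rect c [ 325. -546.] size [42. 18.] ang -2.5
top red
top blue
  n 47 px [284. 176.] mean [ 657. -149.] rect c [ 659. -149.] size [68.  6.] ang 89.0
  n 85 px [283. 185.] mean [ 631. -145.] rect c [ 631. -143.] size [75. 11.] ang 78.5
  n 160 px [314. 201.] mean [ 574. -235.] rect c [ 574. -235.] size [41. 40.] ang -46.1
  n 452 px [272. 239.] mean [ 461. -109.] rect c [ 475. -107.] size [164. 161.] ang 89.0
  n 1219 px [273. 234.] mean [ 476. -111.] rect c [ 476. -111.] size [116. 113.] ang -0.9
  n 74 px [269. 283.] mean [331. -95.] rect c [331. -97.] size [112.   3.] ang 89.0
scene yellow
scene orange
  n 152 px [320. 190.] mean [463.  68.] rect c [466.  73.] size [137.  42.] ang -8.3
scene red
scene blue
  n 108 px [264. 246.] mean [ 629. -146.] rect c [ 630. -146.] size [76. 13.] ang 80.9
  n 103 px [265. 254.] mean [ 658. -147.] rect c [ 657. -147.] size [81. 15.] ang 88.0
  n 1139 px [268. 199.] mean [ 486. -112.] rect c [ 473. -111.] size [153. 149.] ang 80.9
  n 149 px [233. 229.] mean [ 575. -235.] rect c [ 575. -235.] size [44. 41.] ang -6.6
```

View pics/c9.png

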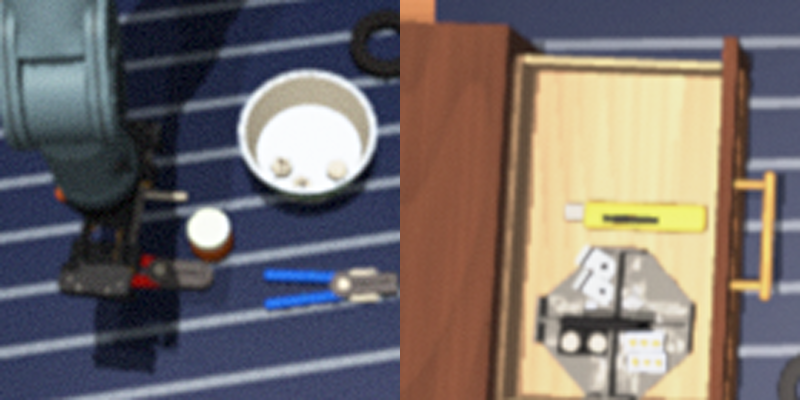

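The knife lies in the drawer beside the organiser, the nuts are still in the tub, and the hand is above the cutters. Lowering onto them.

Emit:
{"api": "drive_tool", "payload": {
  "targets": [
    [[0.2,-0.008,-0.03,-0.15,0,0,0],[0.2,0,0,-0.15,0,0,0],[0.2,0,0,-0.07,0,0,0],[0.2,0,0,-0.035,0,0,0],[0.2,0,0,0,0,0,0],[-1,0,0,0,0,0,0],[-1,0,0,0,0,0,0],[-1,0,0,0,0,0,0],[-1,0,0,0,0,0,0]]
  ]
}}

```text
t: 34.8
tcp_pos: [594.3, -327.8, 16.1]
tcp_rot: [3.139, 0.001, 1.311]
force: [-0.9, -0.1, 6.3]
finger_gap: 37.8
```

Emit:
{"api": "drive_tool", "payload": {
  "targets": [
    [[-1,0,0,0,0,0,0],[-1,0,0,0.05,0,0,0],[-1,0,0,0.15,0,0,0],[-1,0,0,0.2,0,0,0],[-1,0,0,0.2,0,0,0],[-1,0,0,0.2,0,0,0],[-1,0,0,0.2,0,0,0],[-1,0,0.05,0.05,0,0,0]]
  ]
}}

```text
t: 35.6
tcp_pos: [595.0, -319.5, 230.0]
tcp_rot: [3.134, 0.003, 1.308]
force: [0.2, -0.2, -1.5]
finger_gap: 37.3
```

Emit:
{"api": "drive_tool", "payload": {
  "targets": [
    [[-1,0.024,0.1,0,0,0,0.011],[-1,0.024,0.205,0,0,0,0.011],[-1,0.024,0.205,0,0,0,0.011],[-1,0.024,0.205,0,0,0,0.011],[-1,0.024,0.205,0,0,0,0.011],[-1,0.024,0.205,0,0,0,0.011],[-1,0.024,0.205,0,0,0,0.011],[-1,0.024,0.205,0,0,0,0.011],[-1,0.024,0.205,0,0,0,0.011],[-1,0.024,0.205,0,0,0,0.011]]
  ]
}}

```text
t: 36.6
tcp_pos: [639.1, 74.9, 222.1]
tcp_rot: [-3.138, 0.001, 1.487]
force: [0.2, -0.6, -0.8]
finger_gap: 37.2
```

Emit:
{"api": "drive_tool", "payload": {
  "targets": [
    [[-1,0.024,0.205,0,0,0,0.011],[-1,0.02,0.205,0,0,0,0.013],[-1,0,0.06,0,0,0,0],[-1,0,0,-0.15,0,0,0],[-1,0,0,-0.2,0,0,0],[-1,0,0,-0.2,0,0,0],[-1,0,0,-0.2,0,0,0],[-1,0,0,-0.1,0,0,0],[-1,0,0,0,0,0,0],[-1,0,0,0,0,0,0]]
  ]
}}

```text
t: 37.6
tcp_pos: [650.1, 166.3, 55.3]
tcp_rot: [3.141, 0.0, 1.522]
force: [1.0, 0.6, -0.5]
finger_gap: 37.3
```

Emit:
{"api": "drive_tool", "payload": {
  "targets": [
    [[-1,0.008,0,-0.05,0,0,0],[-1,0,0,-0.03,0,0,0],[-1,0,0,-0.01,0,0,0],[-1,0,0,0,0,0,0]]
  ]
}}

```text
t: 38.0
tcp_pos: [651.8, 165.5, 36.7]
tcp_rot: [3.141, 0.001, 1.521]
force: [-0.2, -1.1, -1.3]
finger_gap: 37.2
```

Emit:
{"api": "drive_tool", "payload": {
  "targets": [
    [[-0.02,0,0,0,0,0,0],[-0.02,0,0,0,0,0,0],[-0.02,0,0,0,0,0,0],[-0.02,0,0,0.1,0,0,0],[-0.02,0,0,0.2,0,0,0],[-0.02,0,0,0.2,0,0,0],[-0.02,0,0,0.2,0,0,0],[0.2,0,-0.15,0.15,0,0,0],[0.2,0,-0.2,0,0,0,0],[0.2,-0.01,-0.2,0,0,0,-0.01]]
  ]
}}

```text
t: 39.0
tcp_pos: [650.6, 55.1, 209.9]
tcp_rot: [3.137, 0.0, 1.507]
force: [0.6, -1.7, 0.3]
finger_gap: 52.7
```

Emit:
{"api": "drive_tool", "payload": {
  "targets": [
    [[0.2,-0.01,-0.2,0,0,0,-0.01],[0.2,-0.01,-0.2,0,0,0,-0.007],[0.2,0,-0.2,0,0,0,0],[0.2,0,-0.2,-0.1,0,0,0],[0.2,0,-0.12,-0.2,0,0,0],[0.2,0,0,-0.2,0,0,0],[0.2,0,0,-0.15,0,0,0],[0.2,0,0,0,0,0,0],[0.2,0,0,0,0,0,0]]
  ]
}}

```text
t: 39.9
tcp_pos: [646.4, -128.0, 78.3]
tcp_rot: [3.14, 0.0, 1.479]
force: [0.3, 0.0, 0.4]
finger_gap: 53.0
```

Lowering to TCP z≈14.5 and gripping.

Emit:
{"api": "drive_tool", "payload": {
  "targets": [
    [[0.2,-0.003,-0.005,-0.15,0,0,0],[0.2,0,0,-0.1,0,0,0],[0.2,0,0,-0.07,0,0,0],[0.2,0,0,0,0,0,0],[-1,0,0,0,0,0,0],[-1,0,0,0,0,0,0],[-1,0,0,0,0,0,0],[-1,0,0,0,0,0,0],[-1,0,0,0,0,0,0]]
  ]
}}

```text
t: 40.8
tcp_pos: [645.6, -129.4, 13.3]
tcp_rot: [3.14, 0.001, 1.479]
force: [0.2, 0.6, 4.7]
finger_gap: 37.2
```

Emit:
{"api": "drive_tool", "payload": {
  "targets": [
    [[-1,0,0,0.05,0,0,0],[-1,0,0,0.15,0,0,0],[-1,0,0,0.2,0,0,0],[-1,0,0,0.2,0,0,0],[-1,0,0,0.2,0,0,0],[-1,-0.02,0.1,0.15,0,0,0],[-1,-0.02,0.2,0.05,0,0,0],[-1,-0.02,0.2,0,0,0,0.005]]
  ]
}}

```text
t: 41.6
tcp_pos: [633.7, -29.1, 215.3]
tcp_rot: [3.138, 0.001, 1.485]
force: [-0.2, 0.4, -1.4]
finger_gap: 37.4
```

Emit:
{"api": "drive_tool", "payload": {
  "targets": [
    [[-1,-0.04,0.2,0,0,0,0.005],[-1,-0.04,0.2,0,0,0,0.005],[-1,-0.04,0.2,0,0,0,0.005],[-1,-0.04,0.2,0,0,0,0.005],[-1,-0.03,0.12,0,0,0,0],[-1,0,0,-0.15,0,0,0],[-1,0,0,-0.2,0,0,0],[-1,0,0,-0.2,0,0,0],[-1,0,0,-0.15,0,0,0],[-1,0,0,0,0,0,0]]
  ]
}}

```text
t: 42.6
tcp_pos: [591.8, 153.2, 69.0]
tcp_rot: [-3.135, 0.004, 1.519]
force: [0.0, 0.3, -0.7]
finger_gap: 37.1
```

Emit:
{"api": "drive_tool", "payload": {
  "targets": [
    [[-1,0,0,0,0,0,0],[-1,0,0,0,0,0,0]]
  ]
}}

```text
t: 42.8
tcp_pos: [596.3, 155.0, 74.8]
tcp_rot: [3.139, -0.0, 1.518]
force: [-0.3, -0.2, -1.0]
finger_gap: 37.1
```

Emit:
{"api": "drive_tool", "payload": {
  "targets": [
    [[-1,-0.012,0.01,-0.1,0,0,0],[-1,0,0,-0.06,0,0,0],[-1,0,0,-0.03,0,0,0],[-1,0,0,0,0,0,0],[-1,0,0,0,0,0,0]]
  ]
}}

```text
t: 43.3
tcp_pos: [593.0, 156.7, 35.1]
tcp_rot: [3.141, 0.0, 1.518]
force: [0.2, 1.3, -0.2]
finger_gap: 37.3
```

Emit:
{"api": "drive_tool", "payload": {
  "targets": [
    [[-1,0.025,0,0,0,0,0],[-1,0.025,0,0,0,0,0],[-1,0,0,0,0,0,0],[-0.02,0,0,0,0,0,0],[-0.02,0,0,0,0,0,0],[-0.02,0,0,0,0,0,0]]
  ]
}}

```text
t: 43.9
tcp_pos: [602.6, 156.2, 34.6]
tcp_rot: [3.141, 0.001, 1.518]
force: [-1.4, 0.4, 1.2]
finger_gap: 42.9
```

Emit:
{"api": "drive_tool", "payload": {
  "targets": [
    [[-0.02,0,0,0.1,0,0,0],[-0.02,0,0,0.2,0,0,0],[-0.02,0,0,0.2,0,0,0],[-0.02,0,0,0.2,0,0,0],[0,-0.05,-0.2,0.1,0,0,0],[0,-0.05,-0.2,0,0,0,0],[0,-0.05,-0.2,0,0,0,0],[0,-0.05,-0.2,0,0,0,0],[0,-0.05,-0.2,0,0,0,0],[0,-0.05,-0.2,0,0,0,0]]
  ]
}}

```text
t: 44.9
tcp_pos: [542.1, -85.3, 194.8]
tcp_rot: [3.141, 0.001, 1.518]
force: [1.2, 0.2, -0.3]
finger_gap: 44.3
```

```bash
python3 tools.py | grep -A4 orange; python3 - <<'E'
from h import *
import pickle
a,b=pickle.load(open('f2.pkl','rb'))
p=np.hstack([cv2.resize(a['pixels'][150:290,130:270],(400,400),interpolation=cv2.INTER_CUBIC),cv2.resize(b['pixels'][140:280,90:230],(400,400),interpolation=cv2.INTER_CUBIC)])
cv2.imwrite('pics/c10.png',p)
E
```

```text
top orange
  n 1249 px [414. 200.] mean [ 577. -552.] rect c [ 560. -548.] size [415.  38.] ang -2.5
  n 208 px [354. 228.] mean [ 494. -361.] rect c [ 494. -362.] size [84. 24.] ang 77.2
  n 94 px [416. 282.] mean [ 325. -547.] rect c [ 325. -546.] size [43. 18.] ang -2.5
top red
--
scene orange
  n 71 px [160. 151.] mean [ 221. -456.] rect c [ 225. -444.] size [99. 13.] ang 80.8
  n 142 px [320. 191.] mean [464.  66.] rect c [467.  73.] size [133.  39.] ang -6.5
  n 188 px [193. 216.] mean [ 492. -361.] rect c [ 492. -363.] size [86. 25.] ang 80.9
scene red
```

View pics/c10.png

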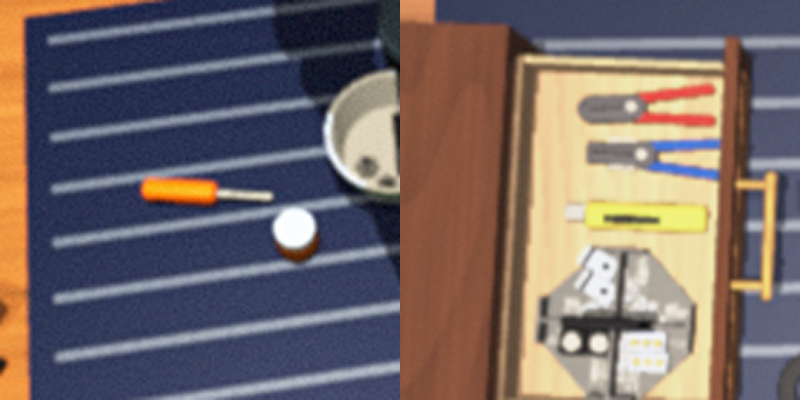

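Knife, strippers and cutters lie side by side in the drawer, with a gap of about 28–35 mm between knife and strippers for the screwdriver. It lies at (493,−362), axis about 78°.

Emit:
{"api": "drive_tool", "payload": {
  "targets": [
    [[0.1,-0.033,-0.19,0,0,0,-0.014],[0.1,-0.033,-0.19,0,0,0,-0.014],[0.1,-0.033,-0.19,0,0,0,-0.014],[0.1,-0.033,-0.19,0,0,0,-0.014],[0.1,-0.033,-0.19,0,0,0,-0.014],[0.1,-0.033,-0.19,0,0,0,-0.014],[0.1,-0.037,-0.19,-0.15,0,0,-0.016],[0.1,0,0,-0.2,0,0,0],[0.1,0,0,-0.2,0,0,0],[0.1,0,0,0,0,0,0]]
  ]
}}

```text
t: 46.0
tcp_pos: [492.5, -347.3, 79.9]
tcp_rot: [-3.133, -0.003, 1.361]
force: [-1.1, -0.5, 0.6]
finger_gap: 48.3
```

Emit:
{"api": "drive_tool", "payload": {
  "targets": [
    [[0.1,0,0,0,0,0,0],[0.1,0,0,0,0,0,0]]
  ]
}}

```text
t: 46.2
tcp_pos: [497.5, -349.6, 87.0]
tcp_rot: [3.138, 0.002, 1.362]
force: [0.4, -0.9, 0.4]
finger_gap: 48.2
```

Emit:
{"api": "drive_tool", "payload": {
  "targets": [
    [[0.1,-0.007,0,-0.15,0,0,0],[0.1,0,0,-0.12,0,0,0],[0.1,0,0,-0.06,0,0,0],[0.1,0,0,0,0,0,0],[0.1,0,0,0,0,0,0]]
  ]
}}

```text
t: 46.7
tcp_pos: [495.5, -349.8, 20.2]
tcp_rot: [3.139, 0.001, 1.361]
force: [0.9, 1.1, 0.1]
finger_gap: 48.7
```

Emit:
{"api": "drive_tool", "payload": {
  "targets": [
    [[0.1,0,0,-0.018,0,0,0],[0.1,0,0,0,0,0,0],[-1,0,0,0,0,0,0],[-1,0,0,0,0,0,0],[-1,0,0,0,0,0,0],[-1,0,0,0,0,0,0],[-1,0,0,0,0,0,0]]
  ]
}}

```text
t: 47.4
tcp_pos: [494.5, -349.5, 15.2]
tcp_rot: [3.141, 0.001, 1.361]
force: [0.9, 0.1, 2.1]
finger_gap: 25.0
```

Emit:
{"api": "drive_tool", "payload": {
  "targets": [
    [[-1,0,0,0.05,0,0,0],[-1,0,0,0.15,0,0,0],[-1,0,0,0.2,0,0,0],[-1,0,0,0.2,0,0,0],[-1,0,0,0.2,0,0,0],[-1,0.02,0.1,0.15,0,0,0.01],[-1,0.02,0.2,0.05,0,0,0.01],[-1,0.03,0.2,0,0,0,0.01],[-1,0.03,0.2,0,0,0,0.01],[-1,0.03,0.2,0,0,0,0.01]]
  ]
}}

```text
t: 48.4
tcp_pos: [520.0, -167.9, 215.7]
tcp_rot: [3.141, 0.001, 1.44]
force: [0.9, -0.1, -1.4]
finger_gap: 24.4
```

Emit:
{"api": "drive_tool", "payload": {
  "targets": [
    [[-1,0.027,0.199,0,0,0,0.0055],[-1,0.027,0.199,0,0,0,0.0055],[-1,0.027,0.199,0,0,0,0.0055],[-1,0.027,0.199,0,0,0,0.0055],[-1,0.027,0.199,0,0,0,0.0055],[-1,0.027,0.199,0,0,0,0.0055],[-1,0.027,0.199,0,0,0,0.0055],[-1,0.027,0.199,0,0,0,0.0055],[-1,0.027,0.199,0,0,0,0.0055],[-1,0,0,0,0,0,0]]
  ]
}}

```text
t: 49.4
tcp_pos: [567.5, 196.3, 216.1]
tcp_rot: [3.141, -0.004, 1.526]
force: [-0.4, 0.0, -0.9]
finger_gap: 24.2
```

Emit:
{"api": "drive_tool", "payload": {
  "targets": [
    [[-1,0,0,-0.15,0,0,0],[-1,0,0,-0.2,0,0,0],[-1,0,0,-0.2,0,0,0],[-1,0,0,-0.15,0,0,0],[-1,0,0,0,0,0,0],[-1,0,0,0,0,0,0],[-1,0,0,0,0,0,0]]
  ]
}}

```text
t: 50.1
tcp_pos: [570.2, 189.2, 77.2]
tcp_rot: [3.138, -0.001, 1.517]
force: [-0.4, 0.1, -1.1]
finger_gap: 24.5
```

Emit:
{"api": "drive_tool", "payload": {
  "targets": [
    [[-1,-0.006,0.003,-0.07,0,0,0],[-1,0,0,-0.05,0,0,0],[-1,0,0,0,0,0,0],[-1,0,0,0,0,0,0]]
  ]
}}

```text
t: 50.5
tcp_pos: [567.4, 189.3, 50.8]
tcp_rot: [-3.141, 0.001, 1.517]
force: [0.1, -0.7, -0.8]
finger_gap: 24.6
```

Emit:
{"api": "drive_tool", "payload": {
  "targets": [
    [[-0.25,0,0,0,0,0,0],[-0.25,0,0,0,0,0,0],[-0.25,0,0,0,0,0,0],[-0.25,0,0,0.1,0,0,0],[-0.25,0,0,0.2,0,0,0],[-0.25,0,0,0.2,0,0,0],[-0.3,0,-0.1,0.2,0,0,0],[-0.3,0,-0.22,0.1,0,0,0],[-0.3,0,-0.22,0,0,0,0],[-0.3,0,-0.22,0,0,0,0]]
  ]
}}

```text
t: 51.5
tcp_pos: [568.0, 35.9, 212.3]
tcp_rot: [3.139, 0.001, 1.518]
force: [0.2, 0.2, -0.7]
finger_gap: 30.9
```

Emit:
{"api": "drive_tool", "payload": {
  "targets": [
    [[-0.4,0,-0.22,0,0,0,-0.09],[-0.4,0,-0.1,0,0,0,-0.09],[-0.4,0,0,0,0,0,-0.09],[-0.4,0,0,0,0,0,-0.09],[-0.4,0,0,0,0,0,-0.09]]
  ]
}}

```text
t: 52.0
tcp_pos: [567.6, -26.9, 211.3]
tcp_rot: [3.141, 0.001, 0.804]
force: [-0.3, 0.4, -0.1]
finger_gap: 26.6
```

```bash
python3 - <<'E'
from h import *
st()
a=snap('scene');b=snap('top')
p=np.hstack([cv2.resize(a['pixels'][110:250,300:440],(400,400),interpolation=cv2.INTER_CUBIC),cv2.resize(b['pixels'][140:280,90:230],(400,400),interpolation=cv2.INTER_CUBIC)])
cv2.imwrite('pics/c11.png',p)
for f in (b,a): blobs(f,(14,130,120),(25,255,255),107,(205,150,340,290) if f is b else (300,150,340,230),60)
E
```

```text
t 52.0 tcp [567.6 -26.9 211.3] rot [3.141e+00 1.000e-03 8.040e-01] F [-0.3  0.4 -0.1] gap 26.6 q [ 0.38  0.5  -0.54  1.77  0.31  0.96 -1.06]
  n 76 px [215. 236.] mean [472.  56.] rect c [475.  64.] size [52. 40.] ang -0.4
  n 120 px [321. 198.] mean [536.  50.] rect c [526.  51.] size [93. 41.] ang 9.1
```

View pics/c11.png

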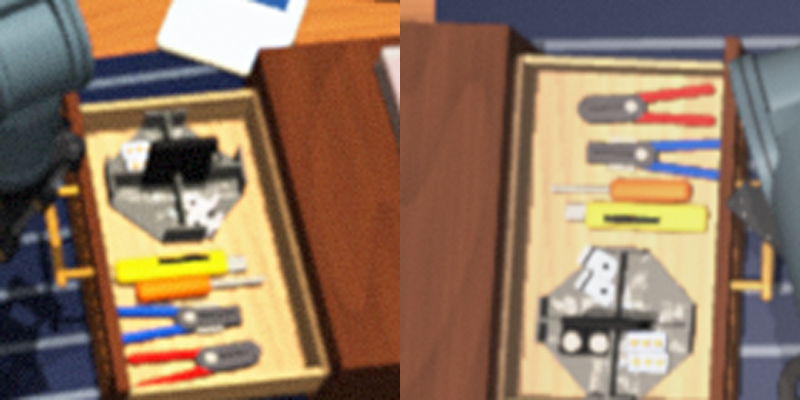

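All four tools lie flat beside the organiser and the parts are in their compartments. Next I'll shut the drawer by pushing the bar with closed fingers.

Emit:
{"api": "drive_tool", "payload": {
  "targets": [
    [[-1,-0.056,0,0,0,0,0.09],[-1,-0.056,0,0,0,0,0.09],[-1,-0.056,0,0,0,0,0.09],[-1,-0.056,0,0,0,0,0.09],[-1,-0.056,0,0,0,0,0.09],[-1,0,0,-0.15,0,0,0],[-1,0,0,-0.2,0,0,0],[-1,0,0,-0.15,0,0,0],[-1,0,0,-0.06,0,0,0],[-1,0,0,0,0,0,0]]
  ]
}}

```text
t: 53.1
tcp_pos: [510.9, -26.4, 98.1]
tcp_rot: [-3.139, 0.0, 1.52]
force: [-0.1, 0.0, 1.0]
finger_gap: 0.1
```

Emit:
{"api": "drive_tool", "payload": {
  "targets": [
    [[-1,0,0.1,0,0,0,0],[-1,0,0.1,0,0,0,0],[-1,0,0.06,0,0,0,0],[-1,0,0.03,0,0,0,0],[-1,0.003,0.05,0,0,0,0],[-1,0.003,0.05,0,0,0,0]]
  ]
}}

```text
t: 53.7
tcp_pos: [513.4, 50.8, 99.4]
tcp_rot: [3.141, 0.002, 1.516]
force: [-0.1, -2.2, 2.1]
finger_gap: 0.1
```

Emit:
{"api": "drive_tool", "payload": {
  "targets": [
    [[-1,0.004,0.08,0,0,0,0],[-1,0.004,0.08,0,0,0,0],[-1,0.004,0.08,0,0,0,0],[-1,0.004,0.08,0,0,0,0],[-1,0.004,0.08,0,0,0,0],[-1,0.004,0.08,0,0,0,0],[-1,0.004,0.08,0,0,0,0],[-1,0.004,0.08,0,0,0,0],[-1,0.004,0.08,0,0,0,0],[-1,0.004,0.06,0,0,0,0]]
  ]
}}

```text
t: 54.7
tcp_pos: [520.8, 209.1, 99.1]
tcp_rot: [3.141, 0.0, 1.518]
force: [-0.3, -2.2, 0.7]
finger_gap: 0.2
```

Emit:
{"api": "drive_tool", "payload": {
  "targets": [
    [[-1,0,0.04,0,0,0,0],[-1,0,0.03,0,0,0,0],[-1,0,0.02,0,0,0,0],[-1,0,0,0,0,0,0]]
  ]
}}

```text
t: 55.1
tcp_pos: [520.7, 226.0, 99.0]
tcp_rot: [3.142, 0.0, 1.518]
force: [0.6, 1.1, -0.2]
finger_gap: 0.2
```

Emit:
{"api": "drive_tool", "payload": {
  "targets": [
    [[-1,0,0.04,0,0,0,0],[-1,0,0.03,0,0,0,0],[-1,0,0.02,0,0,0,0],[-1,0,0.01,0,0,0,0],[-1,0,0,0,0,0,0]]
  ]
}}

```text
t: 55.6
tcp_pos: [520.9, 243.1, 98.9]
tcp_rot: [-3.141, 0.005, 1.516]
force: [-0.5, -7.9, 5.5]
finger_gap: 0.3
```

Emit:
{"api": "drive_tool", "payload": {
  "targets": [
    [[-1,0,0.02,0,0,0,0],[-1,0,0,0,0,0,0],[-1,0,0,0,0,0,0]]
  ]
}}

```text
t: 55.9
tcp_pos: [521.0, 243.3, 98.8]
tcp_rot: [-3.14, 0.011, 1.514]
force: [-2.0, -16.8, 11.5]
finger_gap: 0.6
```

At the hard stop: 16.8 N with no further travel. Backing away, then a final look.

Emit:
{"api": "drive_tool", "payload": {
  "targets": [
    [[-1,0,-0.05,0,0,0,0],[-1,0,-0.15,0,0,0,0],[-1,0,-0.2,0.1,0,0,0],[-1,0,-0.2,0.2,0,0,0],[-1,-0.05,-0.2,0.2,0,0,0],[-1,-0.05,-0.2,0.2,0,0,0],[-1,-0.05,-0.22,0,0,0,0],[-1,0,-0.22,0,0,0,0],[-1,0,-0.22,0,0,0,0],[-1,0,-0.22,0,0,0,0]]
  ]
}}

```text
t: 56.9
tcp_pos: [493.6, -112.6, 224.4]
tcp_rot: [3.14, 0.0, 1.518]
force: [0.9, 0.2, 0.4]
finger_gap: 0.5
```

Emit:
{"api": "drive_tool", "payload": {
  "targets": [
    [[-1,0,-0.22,0,0,0,0],[-1,0,-0.22,0,0,0,0],[-1,0,-0.22,0,0,0,0],[-1,0,0,0,0,0,0]]
  ]
}}

```text
t: 57.3
tcp_pos: [492.7, -250.2, 223.6]
tcp_rot: [3.141, 0.003, 1.508]
force: [0.2, 0.1, -0.3]
finger_gap: 0.6
```

```bash
python3 - <<'E'
from h import *
st()
a=snap('scene');b=snap('top')
p=np.hstack([cv2.resize(a['pixels'][100:290,150:420],(400,281),interpolation=cv2.INTER_CUBIC),cv2.resize(b['pixels'][130:290,90:318],(400,281),interpolation=cv2.INTER_CUBIC)])
cv2.imwrite('pics/c12.png',p)
for f,r in ((b,(100,140,200,290)),(a,(360,150,405,230))): 
    blobs(f,(14,130,120),(25,255,255),107,r,60)
    blobs(f,(0,0,200),(180,70,255),55,(200,180,360,270),100)
E
```

```text
t 57.3 tcp [ 492.7 -250.2  223.6] rot [3.141e+00 3.000e-03 1.508e+00] F [ 0.2  0.1 -0.3] gap 0.6 q [ 0.88  0.48 -0.65  1.8   0.35  0.98  0.03]
  n 199 px [140. 219.] mean [523. 268.] rect c [523. 274.] size [118.  42.] ang -2.6
  n 540 px [264. 235.] mean [476. -83.] rect c [466. -47.] size [286. 160.] ang -82.0
  n 1225 px [273. 234.] mean [ 476. -111.] rect c [ 476. -111.] size [116. 113.] ang -0.9
  n 238 px [388. 185.] mean [526. 266.] rect c [523. 273.] size [129.  44.] ang -1.5
  n 1103 px [268. 200.] mean [ 491. -111.] rect c [ 484. -113.] size [153. 134.] ang 80.9
```

View pics/c12.png

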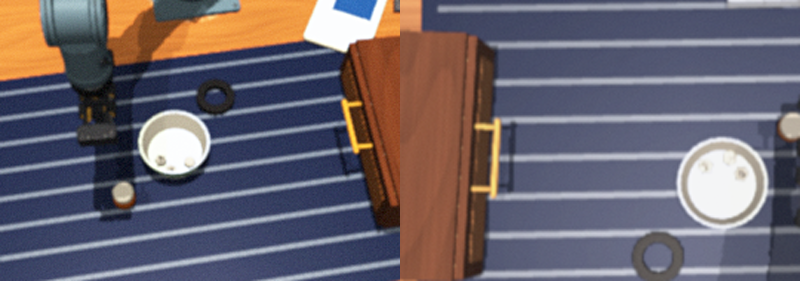

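```bash
python3 -c "
from rig import ctrl
print(ctrl.sign_off())"
```

```text
the job is handed in; nothing more can be done
None
```

The job is done and handed in at about 57 s on the robot's clock. I opened the drawer to its stop and tipped the organiser about 48° over the tub. I then set it flat back in the drawer, turned about 90° from how it started to make room. The knife, screwdriver, strippers and cutters went in beside it, and I pushed the drawer shut. The cutters had been knocked aside early on, so I re-measured them before picking them up. The brown look-alike was not touched.

**Last checks:**
- **Nuts:** all three are in the upright tub, which has not moved.
- **Drawer contents:** just before shutting, the four tools lay flat beside the organiser, and I saw no part outside its own compartment. I could not look inside after shutting.
- **Drawer:** it reached a hard stop, pushing back with about 17 N and moving no further. The handle ended about 10 mm further in than at the start, and its measured travel from fully open was 213 mm (215 mm nominal).
- **Grease jar:** it is still in its place.

No check failed or disagreed.

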